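# Fetch the stage micrometer from behind the bottles

## Task

Get the flat black micrometer case out from behind the row of tall things in the white bench caddy and lay it flat in the middle of the closed notebook. To reach it, first stand the staining jar, the lens cleaner and the brown bottle in the empty spill tray (they must not stand on the bare desk), and once the case is on the notebook put each of them back in the caddy well it came from. Keep the three upright all the time, and leave the two small coverslip boxes in the caddy where they are.

Things in the scene. Friction and masses are not known exactly. Their poses are not given: they have to be found in the camera images.
- caddy: Fixed white slab 148 (x) x 210 (y) x 16 mm; origin under its centre, +x to its back. Wells, floor 5 mm above the desk: square 72 mm at (-30,0) mm for the jar; round 54 mm at (-21,+70) and (-21,-70), one with the lens cleaner, one with the brown bottle (varies). Behind: case recess 48 x 97 at (35,0), floor at 13 mm; coverslip pockets at (46,+-78). Nothing of the slab is above 16 mm.
- staining_jar_center (a point): Square clear jar, violet inside, 52 mm across the flats, with a wider round black screw lid 56 mm across, which is its top 16 mm; 90 mm high, about 0.16 kg. Point at its centre, 45 mm above its underside; z up. Starts in the caddy's square well, where it fits at any turn. Take it by the lid (37 mm above the point), along the caddy's x: lower down the overhanging lid fouls the gripper.
- lens_cleaner_center (a point): Tall pale blue round bottle, blue cap: 38 mm across up to 72 mm above its underside, then narrowing; 114 mm high, about 0.07 kg. Point at its centre, 57 mm above its underside; z up. Starts in one of the round wells; take it along the caddy's x, 5 to 15 mm above the point, so that the cap stays clear of the palm.
- brown_bottle_center (a point): Shorter brown round bottle, cream paper label, narrow red cap: 34 mm across up to 53 mm above its underside, then narrowing; 84 mm high, about 0.05 kg. Point at its centre, 42 mm above its underside; z up. Starts in the other round well; take it along the caddy's x, at the point or up to 8 mm above it.
- micrometer_case_center (a point): Flat black case 44 (x) x 92 (y) x 14 mm, 0.05 kg. Point at its centre, 7 mm above its underside; z up. Starts in the caddy's recess, 11 mm proud of the slab, long side along the caddy's y, only some 16 mm behind the three tall things; take it across its 44 mm, with the finger ends a few mm above the slab.
- tray_floor (a point): Empty cream plastic spill tray, the side area, fixed: 128 (x) x 176 mm (y), rim 3 mm thick, 20 mm high. Point in the middle of its floor, 3 mm above the desk; z up, y along its long side. The three tall things fit in a row at y = -55, 0, +55 mm. Swaps sides with the notebook from start to start.
- notebook_top (a point): Closed black notebook lying fixed on the desk, 210 (x) x 153 mm (y). Point in the middle of its cover, 12 mm above the desk; z up, x along its long side.
- coverslips_a_center (a point): Small white coverslip box with blue lid, 29 x 29 x 16 mm, in the back left pocket of the caddy; it stays there. Point at its centre.
- coverslips_b_center (a point): Small coverslip box with grey-white lid, 29 x 29 x 16 mm, in the back right pocket of the caddy; it stays there. Point at its centre.
Things that resemble listed ones, but are neither listed nor needed, are in the scene too. There is more than one size of the part that bears staining_jar_center; the job needs the smaller.

How it is judged:
By the outcome, as a careful person would: the job done as asked, in the order asked, and still so for the second after the job is handed in, with the robot touching nothing.
It also fails if it takes over 141 s, if anything falls off the work surface, if the arm or the gripper's body presses on something with over 40 N, if the wrist force passes 120 N, or if a joint passes its speed limit or range.

## Robot

A 6-joint arm with a two-finger parallel gripper is mounted at the origin on a cart in front of the work surface, level with it; the furniture and walls round the work are solid. World frame = base frame: x ahead of the robot, y to its left, z up, the work surface at z = 0. Lengths are in mm, angles in rad, forces in N, time in s.
With the tool pointing down it reaches from about 325 to 775 mm from the base axis. Payload 5.5 kg.
Tool frame: the origin (TCP) lies midway between the tips of the shut fingers; the grasp point (between the pads) lies behind it (bot.hold_point_z is the z of the grasp point in the tool frame, in mm); z points along the fingers, y is the line along which they close (so a half turn about z gives the same grasp; the last joint's range is limited). The gripper opens to 85 mm and grips with 20 to 120 N. Pads are 22 mm wide; open, the fingers measure 114 mm over their backs; the gripper's body (76 mm by 85 mm) begins 54 mm behind the grasp point. The pads swing forward as they close: fully open they stand 13 mm farther back than shut.
Start: joints at [1.121, 0.091, 1.231, -0, 1.82, -0.057], TCP at [229.672, 554.317, 208.975] pointing down, gripper open.
Joint ranges: [-2.87, 2.87], [-0.86, 2.18], [0.17, 2.46], [-1.51, 4.65], [0.06, 2.69], [-2.65, 2.65]. Speed limits (rad/s): [2.57, 2.57, 3.01, 3.14, 3.14, 3.14].

## Interface

Orientations are given as a rotation vector (axis times angle).
In Python, from cell import bot gives the robot as it stands.
- The arm moves only by the tool send_rows, never from a script. Its argument "deltas" is a list of rows, each a list of 7 numbers: the shift along the tool's x, y, z in cm, then the turn, a rotation vector about the tool's x, y, z in degrees, then the finger opening in cm, from 0 to 8.54. A call has 1 to 10 rows; each row shifts and turns the commanded pose from where the row before left it, along the tool's axes as they then stand; what a row does not reach is not made up. A row lasts 1/10 s, in which the tool goes at most 50 mm and 8.59 degrees, less where a joint would pass 70% of its speed; a pose out of reach is approached as far as the arm can. A call with a gripper value outside its range is refused whole. The fingers move at their own pace and stop on an object; the grip force is fixed at half the most. Time passes only in rows, so rows that do not move let the fingers close. It gives the time, the measured TCP pose, the force, the opening and the grip force at its end, in the units of the state.
- bot.get_obs(): the state, without advancing time (a new reading comes with each control period).
- bot.snapshot(name): name is "scene" or "top"; returns (picture, depth): 384x512x3 uint8, red, green, blue; 384x512 float32, mm along the optical axis (not along the pixel's ray), 0 where there is no reading.
- bot.calibration(name): a dict with "camera_matrix" (3x3 intrinsics, pixels), "world_from_camera" (4x4, takes a point from camera to world coordinates). Camera axes: x right, y down, z forward; pixel columns grow to the right and rows downward; lengths in mm; the calibration is good to about 2 mm. A picture is of the moment at which its call begins. calibration takes no time and is no camera call.
- bot.sign_off(): hands the job in; it is judged then, once.
The state is a dict: "time": time; "joints": joint angles; "dq": joint speeds; "joint_efforts": joint torques, N m; "eef_pos": TCP position; "tcp_rot": TCP orientation; "contact_force": force on the tool from outside, world axes, zero at the start; "wrist_torque": the same for the moment, N m; "finger_gap": finger opening in mm; "grasp_force": force on a finger pad.
Only numpy, scipy, OpenCV 4.12 (cv2) and the standard library are available. Lean on these libraries where they do the work, as an engineer would, in place of code of your own. Each camera call takes 0.05 s, during which the arm holds its last target. There are 200 camera calls.

## Working session

There is one attempt and no reset: what is moved stays moved. The work goes in short steps, Python scripts to look and compute and a tool call to move; the robot and the scene stay as the last step left them, time stands still between calls to the robot, and variables do not carry over. Pictures are saved under pics/ and viewed, at most 14 in all, crops included, and the job is handed in when it is done.

Besides the shell and the picture viewer there is one more tool, called by a JSON object that holds its "name" and its "arguments", one argument or row to a line. send_rows: Moves the arm, as the interface text tells. Its arguments: {"type":"object","properties":{"deltas":{"type":"array"}},"required":["deltas"]}

```bash
mkdir -p pics; python3 - <<'E'
from cell import bot
import cv2,numpy as np
print(bot.hold_point_z); o=bot.get_obs(); print({k:np.round(v,3) for k,v in o.items()})
for n in("scene","top"):
    p,d=bot.snapshot(n); cv2.imwrite(f"pics/{n}0.png",cv2.resize(p[:,:,::-1],(800,600))); np.savez(f"{n}0.npz",p=p,d=d)
    c=bot.calibration(n); print(n,np.round(c["camera_matrix"],1).tolist(),np.round(c["world_from_camera"],3).tolist())
E
```

```text
-18.700000000000003
{'time': np.float64(0.0), 'joints': array([ 1.121,  0.092,  1.232, -0.   ,  1.82 , -0.057]), 'dq': array([-0.001, -0.   ,  0.002,  0.001,  0.001, -0.001]), 'joint_efforts': array([-1.0000e-03, -4.5874e+01, -4.1802e+01, -0.0000e+00,  1.2000e-02,
       -0.0000e+00]), 'eef_pos': array([229.499, 554.009, 207.855]), 'tcp_rot': array([-6.130e-01, -3.081e+00,  3.000e-03]), 'contact_force': array([-0.536, -0.716, -0.037]), 'wrist_torque': array([ 0.024, -0.009, -0.022]), 'grasp_force': np.float64(0.0), 'finger_gap': np.float64(85.224)}
scene [[469.6, 0.0, 255.3], [0.0, 469.6, 191.8], [0.0, 0.0, 1.0]] [[0.713, -0.301, 0.633, -322.662], [-0.701, -0.315, 0.64, -875.303], [0.007, -0.9, -0.436, 632.358], [0.0, 0.0, 0.0, 1.0]]
top [[426.1, 0.0, 252.4], [0.0, 426.1, 187.4], [0.0, 0.0, 1.0]] [[0.01, -0.994, 0.108, 375.263], [-1.0, -0.011, -0.011, -11.312], [0.013, -0.108, -0.994, 1145.888], [0.0, 0.0, 0.0, 1.0]]
```

View pics/scene0.png

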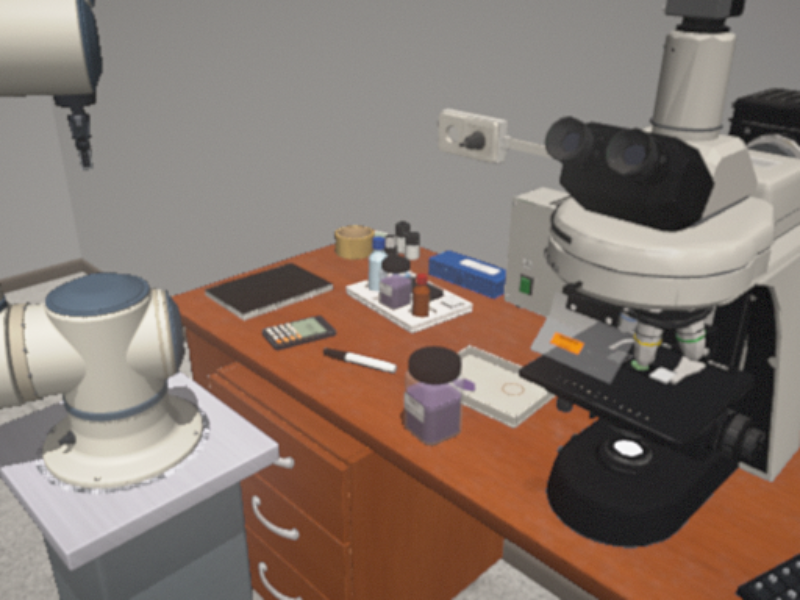

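View pics/top0.png

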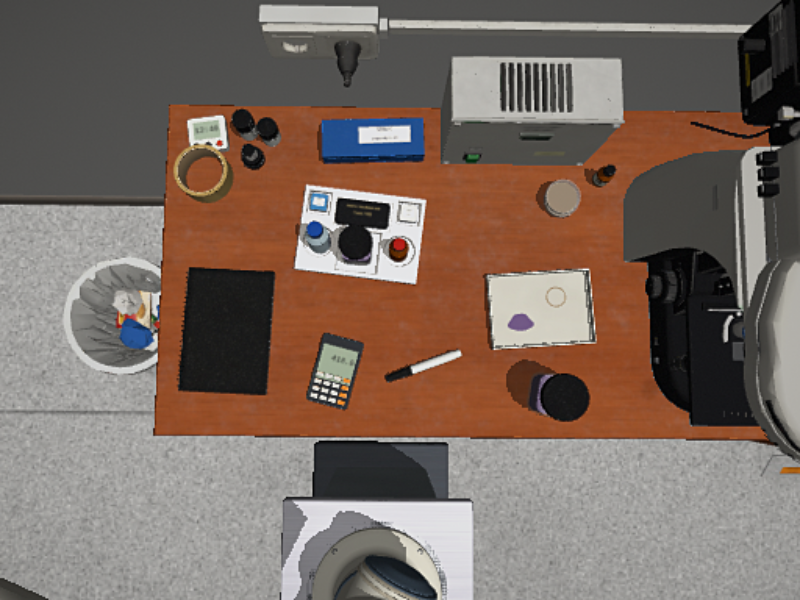

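Top view (800x600 px): caddy at (360,235) with the lens cleaner at (317,232), jar at (355,243) and brown bottle at (398,248). The case is at (362,212), the tray at (541,308) and the notebook at (226,331). The big decoy jar is at (563,395).

```bash
cat > h.py <<'E'
from cell import bot
import cv2,numpy as np
def cloud(n,d):
    c=bot.calibration(n);K=c["camera_matrix"];T=c["world_from_camera"]
    v,u=np.indices(d.shape); P=np.stack([(u-K[0,2])/K[0,0]*d,(v-K[1,2])/K[1,1]*d,d],-1)
    return P@T[:3,:3].T+T[:3,3]
def box(W,m,px,name):
    # px rect in 800x600 coordinates
    r=np.zeros(m.shape,bool); x0,y0,x1,y1=[int(a*.64) for a in px]; r[y0:y1,x0:x1]=1
    q=W[m&r]; b=cv2.minAreaRect(q[:,:2].astype(np.float32))
    print(name,len(q),np.round(b[0],1),np.round(b[1],1),round(b[2],2),"z",np.round(np.percentile(q[:,2],[5,50,95]),1)); return q
E
cat > m.py <<'E'
from h import *
z=np.load("top0.npz");p=z["p"].astype(int);d=z["d"];W=cloud("top",d);Z=W[...,2];ok=d>0
s=p.sum(2)
def clean(m): return cv2.morphologyEx(m.astype(np.uint8),cv2.MORPH_OPEN,np.ones((3,3)))>0
box(W,ok&(Z<9)&(Z>-9),(380,300,480,380),"desk")
box(W,clean(ok&(s>330)&(Z>5)&(Z<30)),(285,175,440,295),"caddy")
box(W,clean(ok&(p.max(2)<60)&(Z>15)&(Z<40)),(330,190,395,232),"case")
box(W,ok&(Z>87)&(Z<102)&(s<150),(330,215,385,270),"jarlid")
box(W,ok&(Z>108),(295,210,340,260),"lenscap")
box(W,ok&(Z>80)&(Z<96),(385,230,415,270),"browncap")
box(W,clean(ok&(s<200)&(Z>6)&(Z<22)),(165,250,285,405),"notebook")
box(W,ok&(s>330)&(Z<30),(475,255,610,360),"tray")
box(W,ok&(Z>13)&(Z<30),(475,255,610,360),"trayrim")
box(W,ok&(Z>90),(530,360,600,430),"decoy")
E
python3 m.py
```

```text
desk 2984 [421.2 -85.4] [134.7 171.1] 0.52 z [-4.3 -0.7  3. ]
caddy 2092 [601.2  36. ] [210.3 149.4] 83.4 z [ 9.7 15.5 20.7]
case 475 [635.4  33.3] [90.2 44. ] 84.3 z [22.8 26.4 29.9]
jarlid 373 [572.   40.9] [54.3 50.2] 1.0 z [91.5 94.8 98.1]
lenscap 89 [586.2 104.1] [24.3 23.2] 87.18 z [113.3 118.  121.6]
browncap 57 [569.2 -29.4] [19.3 19.6] 42.76 z [83.5 87.8 92.2]
notebook 4394 [432.2 260.3] [149.5 210.3] 87.73 z [ 8.6 12.1 15.7]
tray 2882 [ 475. -278.] [128.4 182.7] 4.35 z [-1.1  2.6 17.6]
trayrim 280 [ 474.7 -274.7] [128.3 177.3] 4.21 z [14.1 18.3 22. ]
decoy 821 [ 329.2 -285.9] [71.  72.5] 88.38 z [ 95.5 118.4 121.5]
```

```bash
cat > go.py <<'E'
# usage: go.py n x y z yaw(of tool y, deg): prints rows for a straight path in n steps from the measured pose
import sys
from h import *
from scipy.spatial.transform import Rotation as R, Slerp
n=int(sys.argv[1]); x,y,z,yaw=map(float,sys.argv[2:6]); o=bot.get_obs()
A=R.from_rotvec(o["tcp_rot"]); t=np.radians(yaw)
Y=np.array([np.cos(t),np.sin(t),0]); Zt=np.array([0,0,-1.]); B=R.from_matrix(np.stack([np.cross(Y,Zt),Y,Zt],1))
S=Slerp([0,1],R.concatenate([A,B])); dp=(np.array([x,y,z])-o["eef_pos"])/n
print("t",round(float(o["time"]),2),"pos",np.round(o["eef_pos"],1),"F",np.round(o["contact_force"],1),"gap",round(float(o["finger_gap"]),1))
for i in range(n):
    a,b=S(i/n),S((i+1)/n)
    print(np.round(np.r_[a.inv().apply(dp)/10,(a.inv()*b).as_rotvec(degrees=True)],2).tolist())
E
python3 go.py 17 569.2 -29.4 150 -6.6
```

```text
t 0.1 pos [229.6 554.  207.9] F [-0.1 -0.5  0.4] gap 85.6
[-3.16, -2.41, 0.34, -0.01, 0.0, 4.36]
[-3.33, -2.16, 0.34, -0.01, 0.0, 4.36]
[-3.49, -1.9, 0.34, -0.01, 0.0, 4.36]
[-3.62, -1.63, 0.34, -0.01, 0.0, 4.36]
[-3.74, -1.35, 0.34, -0.01, 0.0, 4.36]
[-3.83, -1.06, 0.34, -0.01, 0.0, 4.36]
[-3.9, -0.77, 0.34, -0.01, 0.0, 4.36]
[-3.94, -0.47, 0.34, -0.01, 0.0, 4.36]
[-3.97, -0.17, 0.34, -0.01, 0.0, 4.36]
[-3.97, 0.13, 0.34, -0.01, 0.0, 4.36]
[-3.95, 0.44, 0.34, -0.01, 0.0, 4.36]
[-3.9, 0.73, 0.34, -0.01, 0.0, 4.36]
[-3.84, 1.03, 0.34, -0.01, 0.0, 4.36]
[-3.75, 1.32, 0.34, -0.01, 0.0, 4.36]
[-3.64, 1.6, 0.34, -0.01, 0.0, 4.36]
[-3.5, 1.87, 0.34, -0.01, 0.0, 4.36]
[-3.35, 2.13, 0.34, -0.01, 0.0, 4.36]
```

{"name": "send_rows", "arguments": {
  "deltas": [
    [-3.2,-2.4,0.3,0,0,4.4,8.5],
    [-3.3,-2.2,0.3,0,0,4.4,8.5],
    [-3.5,-1.9,0.3,0,0,4.4,8.5],
    [-3.6,-1.6,0.3,0,0,4.4,8.5],
    [-3.7,-1.4,0.3,0,0,4.4,8.5],
    [-3.8,-1.1,0.3,0,0,4.4,8.5],
    [-3.9,-0.8,0.3,0,0,4.4,8.5],
    [-3.9,-0.5,0.3,0,0,4.4,8.5],
    [-4,-0.2,0.3,0,0,4.4,8.5]
  ]
}}

```text
time: 1.0
eef_pos: [407.0, 242.6, 181.5]
tcp_rot: [-1.624, -2.689, 0.001]
contact_force: [0.8, -0.5, -0.3]
finger_gap: 84.8
grasp_force: 0.0
```

{"name": "send_rows", "arguments": {
  "deltas": [
    [-4,0.1,0.3,0,0,4.4,8.5],
    [-3.9,0.4,0.3,0,0,4.4,8.5],
    [-3.9,0.7,0.3,0,0,4.4,8.5],
    [-3.8,1,0.3,0,0,4.4,8.5],
    [-3.8,1.3,0.3,0,0,4.4,8.5],
    [-3.6,1.6,0.3,0,0,4.4,8.5],
    [-3.5,1.9,0.3,0,0,4.4,8.5],
    [-3.4,2.1,0.3,0,0,3.6,8.5],
    [0,0,0,0,0,0,8.5]
  ]
}}

```text
time: 1.9
eef_pos: [563.1, -36.5, 155.8]
tcp_rot: [-2.35, -2.084, 0.005]
contact_force: [-1.6, -0.1, -0.2]
finger_gap: 85.1
grasp_force: 0.0
```

```bash
python3 go.py 1 569.2 -29.4 30 -6.6
```

```text
t 1.9 pos [563.1 -36.5 155.8] F [-1.6 -0.1 -0.2] gap 85.1
[0.8, 0.55, 12.58, -0.15, 0.09, -0.26]
```

{"name": "send_rows", "arguments": {
  "deltas": [
    [0.4,0.3,1,0,0,-0.3,8.5],
    [0.4,0.2,2,0,0,0,8.5],
    [0,0,3,0,0,0,8.5],
    [0,0,3,0,0,0,8.5],
    [0,0,2,0,0,0,8.5],
    [0,0,1,0,0,0,8.5],
    [0,0,0,0,0,0,8.5]
  ]
}}

```text
time: 2.6
eef_pos: [567.0, -23.8, 36.0]
tcp_rot: [-2.334, -2.098, 0.003]
contact_force: [-0.7, -0.3, -0.5]
finger_gap: 85.0
grasp_force: 0.0
```

```bash
python3 go.py 1 569.2 -29.4 30 -6.6; python3 - <<'E'
from h import *
p,d=bot.snapshot("top");q,e=bot.snapshot("scene")
a=cv2.resize(p[100:200,170:300,::-1],(400,308));b=cv2.resize(q[130:230,200:330,::-1],(400,308));cv2.imwrite("pics/c1.png",np.hstack([a,b]))
E
```

```text
t 2.6 pos [567.  -23.8  36. ] F [-0.7 -0.3 -0.5] gap 85.0
[-0.54, 0.28, 0.6, -0.2, -0.01, 0.5]
```

View pics/c1.png

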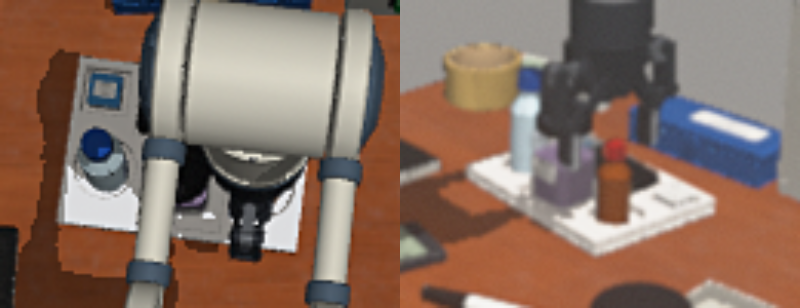

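The picture shows the open fingers straddling the brown bottle, slightly toward the jar. I'll correct, then close.

{"name": "send_rows", "arguments": {
  "deltas": [
    [-0.3,0.2,0.3,0,0,0.4,8.5],
    [-0.2,0.1,0.3,0,0,0,8.5],
    [0,0,0,0,0,0,8.5],
    [0,0,0,0,0,0,2.5],
    [0,0,0,0,0,0,2.5],
    [0,0,0,0,0,0,2.5],
    [0,0,0,0,0,0,2.5],
    [0,0,0,0,0,0,2.5],
    [0,0,0,0,0,0,2.5],
    [0,0,0,0,0,0,2.5]
  ]
}}

```text
time: 3.7
eef_pos: [571.1, -30.5, 32.6]
tcp_rot: [2.345, 2.089, 0.001]
contact_force: [-0.7, -0.4, 4.2]
finger_gap: 28.8
grasp_force: 59.1
```

```bash
python3 go.py 8 478.8 -331 140 4.2
```

```text
t 3.7 pos [571.1 -30.5  32.6] F [-0.7 -0.4  4.2] gap 28.8
[-3.86, -0.71, -1.34, 0.01, 0.0, -1.35]
[-3.85, -0.8, -1.34, 0.01, 0.0, -1.35]
[-3.83, -0.89, -1.34, 0.01, 0.0, -1.35]
[-3.8, -0.98, -1.34, 0.01, 0.0, -1.35]
[-3.78, -1.07, -1.34, 0.01, 0.0, -1.35]
[-3.75, -1.16, -1.34, 0.01, 0.0, -1.35]
[-3.73, -1.25, -1.34, 0.01, 0.0, -1.35]
[-3.69, -1.34, -1.34, 0.01, 0.0, -1.35]
```

{"name": "send_rows", "arguments": {
  "deltas": [
    [0,0,0,0,0,0,6],
    [0,0,0.2,0,0,0,6],
    [0,0,0.2,0,0,0,6],
    [0,0,0,0,0,0,6],
    [0,0,0,0,0,0,2.5],
    [0,0,0,0,0,0,2.5],
    [0,0,0,0,0,0,2.5],
    [0,0,0,0,0,0,2.5],
    [0,0,0,0,0,0,2.5],
    [0,0,0,0,0,0,2.5]
  ]
}}

```text
time: 4.7
eef_pos: [571.0, -30.5, 28.3]
tcp_rot: [2.345, 2.089, 0.001]
contact_force: [0.2, -0.3, 2.9]
finger_gap: 29.4
grasp_force: 59.5
```

{"name": "send_rows", "arguments": {
  "deltas": [
    [0,0,-1,0,0,0,2.5],
    [0,0,-2,0,0,0,2.5],
    [0,0,-2,0,0,0,2.5],
    [0,0,-2,0,0,0,2.5],
    [0,0,0,0,0,0,2.5],
    [0,0,0,0,0,0,2.5]
  ]
}}

```text
time: 5.3
eef_pos: [571.0, -30.4, 98.1]
tcp_rot: [2.345, 2.09, 0.001]
contact_force: [-0.2, -0.1, -0.8]
finger_gap: 29.5
grasp_force: 59.3
```

```bash
python3 go.py 10 478.8 -331 98 4.2
```

```text
t 5.3 pos [571.  -30.4  98.1] F [-0.2 -0.1 -0.8] gap 29.5
[-3.09, -0.57, 0.0, 0.0, 0.0, -1.08]
[-3.08, -0.63, 0.0, 0.0, 0.0, -1.08]
[-3.07, -0.69, 0.0, 0.0, 0.0, -1.08]
[-3.06, -0.74, 0.0, 0.0, 0.0, -1.08]
[-3.04, -0.8, 0.0, 0.0, 0.0, -1.08]
[-3.03, -0.86, 0.0, 0.0, 0.0, -1.08]
[-3.01, -0.92, 0.0, 0.0, 0.0, -1.08]
[-2.99, -0.97, 0.0, 0.0, 0.0, -1.08]
[-2.97, -1.03, 0.0, 0.0, 0.0, -1.08]
[-2.95, -1.08, 0.0, 0.0, 0.0, -1.08]
```

{"name": "send_rows", "arguments": {
  "deltas": [
    [-2,-0.4,0,0,0,-0.8,2.5],
    [-3.1,-0.6,0,0,0,-1,2.5],
    [-3.1,-0.6,0,0,0,-1,2.5],
    [-3.1,-0.7,0,0,0,-1,2.5],
    [-3.1,-0.8,0,0,0,-1,2.5],
    [-3.1,-0.8,0,0,0,-1,2.5],
    [-3.1,-0.9,0,0,0,-1,2.5],
    [-3,-0.9,0,0,0,-1,2.5],
    [-3,-1,0,0,0,-1,2.5],
    [-2,-0.8,0,0,0,-1,2.5]
  ]
}}

```text
time: 6.3
eef_pos: [482.8, -314.9, 95.7]
tcp_rot: [-2.157, -2.28, 0.001]
contact_force: [0.8, 0.6, -1.0]
finger_gap: 29.4
grasp_force: 59.3
```

{"name": "send_rows", "arguments": {
  "deltas": [
    [-1.5,-0.6,0,0,0,-1,2.5],
    [0,0,0,0,0,0,2.5],
    [0,0,0,0,0,0,2.5],
    [0,0,0,0,0,0,2.5],
    [0,0,0,0,0,0,2.5]
  ]
}}

```text
time: 6.8
eef_pos: [479.6, -327.9, 97.7]
tcp_rot: [-2.137, -2.302, -0.0]
contact_force: [0.0, 1.1, -0.7]
finger_gap: 29.5
grasp_force: 59.3
```

```bash
python3 go.py 1 478.8 -331 28 4.2; python3 - <<'E'
from h import *
p,d=bot.snapshot("scene"); cv2.imwrite("pics/c2.png",cv2.resize(p[190:290,220:380,::-1],(640,400)))
E
```

```text
t 6.8 pos [ 479.6 -327.9   97.7] F [ 0.   1.1 -0.7] gap 29.5
[-0.3, -0.1, 6.97, -0.01, -0.02, 0.06]
```

View pics/c2.png

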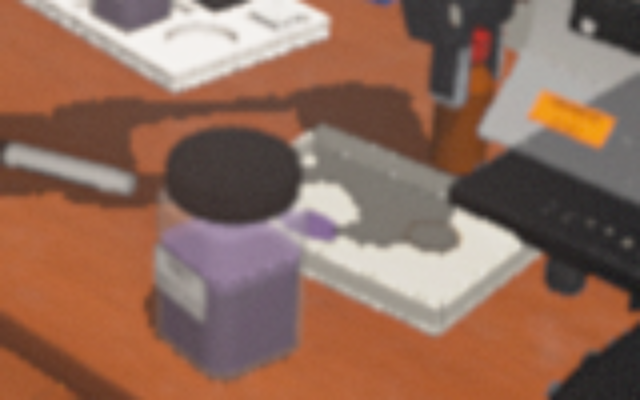

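The crop shows the brown bottle held upright at (465,110), over the tray's far end. The caddy well at (200,35) is empty. I'll lower it.

{"name": "send_rows", "arguments": {
  "deltas": [
    [-0.3,-0.1,1.5,0,0,0,2.5],
    [0,0,2,0,0,0,2.5],
    [0,0,1.6,0,0,0,2.5],
    [0,0,1,0,0,0,2.5],
    [0,0,0.6,0,0,0,2.5],
    [0,0,0.3,0,0,0,2.5],
    [0,0,0,0,0,0,2.5],
    [0,0,0,0,0,0,2.5]
  ]
}}

```text
time: 7.65
eef_pos: [478.9, -332.3, 28.9]
tcp_rot: [2.138, 2.3, 0.0]
contact_force: [-0.4, -0.7, -0.6]
finger_gap: 29.5
grasp_force: 59.3
```

{"name": "send_rows", "arguments": {
  "deltas": [
    [0,0,0.1,0,0,0,2.5],
    [0,0,0.1,0,0,0,2.5],
    [0,0,0,0,0,0,2.5],
    [0,0,0,0,0,0,2.5]
  ]
}}

```text
time: 8.05
eef_pos: [478.7, -332.1, 26.3]
tcp_rot: [2.138, 2.301, 0.0]
contact_force: [0.7, -0.7, 0.4]
finger_gap: 29.7
grasp_force: 59.4
```

{"name": "send_rows", "arguments": {
  "deltas": [
    [0,0,0,0,0,0,4],
    [0,0,0,0,0,0,5],
    [0,0,0,0,0,0,8.5],
    [0,0,0,0,0,0,8.5],
    [0,0,-1,0,0,0,8.5],
    [0,0,-3,0,0,0,8.5],
    [0,0,-4,0,0,0,8.5],
    [0,0,-4,0,0,0,8.5],
    [0,0,0,0,0,0,8.5]
  ]
}}

```text
time: 8.95
eef_pos: [480.9, -333.8, 154.9]
tcp_rot: [2.13, 2.292, 0.002]
contact_force: [-0.2, 0.3, 0.0]
finger_gap: 85.3
grasp_force: 0.0
```

```bash
python3 go.py 11 572 40.5 138 -6.6
```

```text
t 8.95 pos [ 480.9 -333.8  154.9] F [-0.2  0.3  0. ] gap 85.3
[3.33, 1.07, 0.13, 0.05, 0.04, 0.98]
[3.35, 1.02, 0.14, 0.05, 0.04, 0.98]
[3.37, 0.96, 0.14, 0.05, 0.04, 0.98]
[3.39, 0.9, 0.14, 0.05, 0.04, 0.98]
[3.4, 0.84, 0.14, 0.05, 0.04, 0.98]
[3.41, 0.79, 0.14, 0.05, 0.04, 0.98]
[3.43, 0.73, 0.14, 0.05, 0.04, 0.98]
[3.44, 0.67, 0.15, 0.05, 0.04, 0.98]
[3.45, 0.61, 0.15, 0.05, 0.04, 0.98]
[3.46, 0.55, 0.15, 0.05, 0.04, 0.98]
[3.47, 0.49, 0.15, 0.05, 0.04, 0.98]
```

{"name": "send_rows", "arguments": {
  "deltas": [
    [3.3,1.1,0.1,0,0,1,8.5],
    [3.4,1,0.1,0,0,1,8.5],
    [3.4,1,0.1,0,0,1,8.5],
    [3.4,0.9,0.1,0,0,1,8.5],
    [3.4,0.8,0.1,0,0,1,8.5],
    [3.4,0.8,0.1,0,0,1,8.5],
    [3.4,0.7,0.1,0,0,1,8.5],
    [3.4,0.7,0.1,0,0,1,8.5],
    [3.5,0.6,0.1,0,0,1,8.5],
    [3.5,0.6,0.1,0,0,1,8.5]
  ]
}}

```text
time: 9.95
eef_pos: [562.6, 10.4, 136.5]
tcp_rot: [2.331, 2.105, 0.001]
contact_force: [0.2, -0.1, -0.4]
finger_gap: 85.0
grasp_force: 0.0
```

{"name": "send_rows", "arguments": {
  "deltas": [
    [3.3,0.5,0.1,0,0,0.8,8.5],
    [0,0,0,0,0,0,8.5],
    [0,0,0,0,0,0,8.5],
    [0,0,0,0,0,0,8.5]
  ]
}}

```text
time: 10.35
eef_pos: [570.6, 40.5, 135.2]
tcp_rot: [2.346, 2.089, -0.0]
contact_force: [-0.1, 0.0, 0.3]
finger_gap: 84.9
grasp_force: 0.0
```

```bash
python3 go.py 1 572 40.5 64 -6.6;cat > c.py <<'E'
from h import *
import sys
p,d=bot.snapshot("top"); np.savez("top1.npz",p=p,d=d)
W=cloud("top",d);s=p.astype(int).sum(2);Z=W[...,2]
box(W,(Z>70)&(Z<100),(540,290,600,330),"brown in tray")
E
python3 c.py
```

```text
t 10.35 pos [570.6  40.5 135.2] F [-0.1  0.   0.3] gap 84.9
[0.01, 0.13, 7.12, 0.01, 0.03, -0.03]
brown in tray 67 [ 478.  -331.6] [19.4 20.7] 3.56 z [74.7 85.1 89.2]
```

{"name": "send_rows", "arguments": {
  "deltas": [
    [0,0.1,2,0,0,0,8.5],
    [0,0,2,0,0,0,8.5],
    [0,0,1.5,0,0,0,8.5],
    [0,0,1,0,0,0,8.5],
    [0,0,0.6,0,0,0,8.5],
    [0,0,0,0,0,0,8.5],
    [0,0,0,0,0,0,8.5],
    [0,0,0,0,0,0,8.5]
  ]
}}

```text
time: 11.2
eef_pos: [572.3, 41.2, 65.1]
tcp_rot: [2.345, 2.089, 0.002]
contact_force: [0.4, -0.2, -0.7]
finger_gap: 85.3
grasp_force: 0.0
```

{"name": "send_rows", "arguments": {
  "deltas": [
    [0,0,0,0,0,0,4.5],
    [0,0,0,0,0,0,4.5],
    [0,0,0,0,0,0,4.5],
    [0,0,0,0,0,0,4.5],
    [0,0,0,0,0,0,4.5],
    [0,0,0,0,0,0,4.5],
    [0,0,0,0,0,0,4.5]
  ]
}}

```text
time: 11.9
eef_pos: [572.5, 41.2, 65.3]
tcp_rot: [2.345, 2.089, 0.003]
contact_force: [0.3, -0.7, 5.8]
finger_gap: 52.5
grasp_force: 62.0
```

{"name": "send_rows", "arguments": {
  "deltas": [
    [0,0,-0.6,0,0,0,4.5],
    [0,0,-1.2,0,0,0,4.5],
    [0,0,-2,0,0,0,4.5],
    [0,0,-1.2,0,0,0,4.5],
    [0,0,0,0,0,0,4.5],
    [0,0,0,0,0,0,4.5]
  ]
}}

```text
time: 12.5
eef_pos: [571.7, 41.2, 113.9]
tcp_rot: [2.346, 2.09, 0.0]
contact_force: [-0.6, -0.8, -3.0]
finger_gap: 53.1
grasp_force: 63.0
```

```bash
python3 go.py 12 475.5 -276.5 115 4.2
```

```text
t 12.5 pos [571.7  41.2 113.9] F [-0.6 -0.8 -3. ] gap 53.1
[-2.72, -0.49, -0.01, 0.0, 0.0, -0.9]
[-2.71, -0.53, -0.01, 0.0, 0.0, -0.9]
[-2.71, -0.58, -0.01, 0.0, 0.0, -0.9]
[-2.7, -0.62, -0.01, 0.0, 0.0, -0.9]
[-2.69, -0.66, -0.01, 0.0, 0.0, -0.9]
[-2.68, -0.7, -0.01, 0.0, 0.0, -0.9]
[-2.66, -0.75, -0.01, 0.0, 0.0, -0.9]
[-2.65, -0.79, -0.01, 0.0, 0.0, -0.9]
[-2.64, -0.83, -0.01, 0.0, 0.0, -0.9]
[-2.63, -0.87, -0.01, 0.0, 0.0, -0.9]
[-2.61, -0.91, -0.01, 0.0, 0.0, -0.9]
[-2.6, -0.95, -0.01, 0.0, 0.0, -0.9]
```

{"name": "send_rows", "arguments": {
  "deltas": [
    [-1.7,-0.3,0,0,0,-0.9,4.5],
    [-2.7,-0.5,0,0,0,-0.9,4.5],
    [-2.7,-0.5,0,0,0,-0.9,4.5],
    [-2.7,-0.6,0,0,0,-0.9,4.5],
    [-2.7,-0.6,0,0,0,-0.9,4.5],
    [-2.7,-0.7,0,0,0,-0.9,4.5],
    [-2.7,-0.7,0,0,0,-0.9,4.5],
    [-2.7,-0.8,0,0,0,-0.9,4.5],
    [-2.7,-0.8,0,0,0,-0.9,4.5],
    [-2.6,-0.8,0,0,0,-0.9,4.5]
  ]
}}

```text
time: 13.5
eef_pos: [496.8, -216.0, 112.5]
tcp_rot: [-2.172, -2.266, 0.001]
contact_force: [0.2, 0.6, -1.8]
finger_gap: 52.6
grasp_force: 63.1
```

{"name": "send_rows", "arguments": {
  "deltas": [
    [-2.6,-0.9,0,0,0,-0.9,4.5],
    [-2,-0.8,0,0,0,-0.9,4.5],
    [-1.3,-0.5,0,0,0,0,4.5],
    [-0.5,-0.2,0,0,0,0,4.5],
    [0,0,0,0,0,0,4.5],
    [0,0,0,0,0,0,4.5],
    [0,0,0,0,0,0,4.5],
    [0,0,0,0,0,0,4.5]
  ]
}}

```text
time: 14.3
eef_pos: [477.9, -279.7, 114.1]
tcp_rot: [2.137, 2.302, 0.0]
contact_force: [-0.3, 0.7, -2.2]
finger_gap: 52.5
grasp_force: 63.1
```

```bash
python3 go.py 1 475 -275.5 63.3 4.2
```

```text
t 14.3 pos [ 477.9 -279.7  114.1] F [-0.3  0.7 -2.2] gap 52.5
[0.44, -0.26, 5.08, 0.01, -0.01, 0.06]
```

{"name": "send_rows", "arguments": {
  "deltas": [
    [0.2,-0.1,0.8,0,0,0,4.5],
    [0.2,-0.1,1.5,0,0,0,4.5],
    [0,0,1.2,0,0,0,4.5],
    [0,0,0.7,0,0,0,4.5],
    [0,0,0.4,0,0,0,4.5],
    [0,0,0.2,0,0,0,4.5],
    [0,0,0.1,0,0,0,4.5],
    [0,0,0,0,0,0,4.5],
    [0,0,0,0,0,0,4.5],
    [0,0,0,0,0,0,4.5]
  ]
}}

```text
time: 15.3
eef_pos: [475.4, -276.7, 65.4]
tcp_rot: [2.138, 2.301, 0.0]
contact_force: [0.4, -0.2, -2.2]
finger_gap: 52.3
grasp_force: 63.1
```

{"name": "send_rows", "arguments": {
  "deltas": [
    [0,0,0.1,0,0,0,4.5],
    [0,0,0.1,0,0,0,4.5],
    [0,0,0.1,0,0,0,4.5],
    [0,0,0,0,0,0,4.5],
    [0,0,0,0,0,0,4.5]
  ]
}}

```text
time: 15.8
eef_pos: [475.5, -276.9, 63.2]
tcp_rot: [2.138, 2.3, 0.0]
contact_force: [-1.0, 0.8, 5.8]
finger_gap: 52.5
grasp_force: 64.0
```

Touched down (+5.8 N). Release and go for the lens cleaner.

{"name": "send_rows", "arguments": {
  "deltas": [
    [0,0,0,0,0,0,6],
    [0,0,0,0,0,0,7],
    [0,0,0,0,0,0,8.5],
    [0,0,0,0,0,0,8.5],
    [0,0,-1,0,0,0,8.5],
    [0,0,-2.5,0,0,0,8.5],
    [0,0,-3.5,0,0,0,8.5],
    [0,0,-3,0,0,0,8.5],
    [0,0,0,0,0,0,8.5],
    [0,0,0,0,0,0,8.5]
  ]
}}

```text
time: 16.8
eef_pos: [475.7, -276.9, 163.5]
tcp_rot: [2.137, 2.299, 0.001]
contact_force: [0.4, -0.2, -0.9]
finger_gap: 85.0
grasp_force: 0.0
```

```bash
python3 go.py 11 586.5 105 155 -6.6
```

```text
t 16.8 pos [ 475.7 -276.9  163.5] F [ 0.4 -0.2 -0.9] gap 85.0
[3.39, 1.26, 0.07, 0.01, 0.01, 0.98]
[3.41, 1.2, 0.07, 0.01, 0.01, 0.98]
[3.43, 1.14, 0.07, 0.01, 0.01, 0.98]
[3.45, 1.08, 0.08, 0.01, 0.01, 0.98]
[3.47, 1.02, 0.08, 0.01, 0.01, 0.98]
[3.48, 0.96, 0.08, 0.01, 0.01, 0.98]
[3.5, 0.9, 0.08, 0.01, 0.01, 0.98]
[3.52, 0.84, 0.08, 0.01, 0.01, 0.98]
[3.53, 0.78, 0.08, 0.01, 0.01, 0.98]
[3.54, 0.72, 0.08, 0.01, 0.01, 0.98]
[3.55, 0.66, 0.08, 0.01, 0.01, 0.98]
```

{"name": "send_rows", "arguments": {
  "deltas": [
    [3.4,1.3,0.1,0,0,1,8.5],
    [3.4,1.2,0.1,0,0,1,8.5],
    [3.4,1.1,0.1,0,0,1,8.5],
    [3.5,1.1,0.1,0,0,1,8.5],
    [3.5,1,0.1,0,0,1,8.5],
    [3.5,1,0.1,0,0,1,8.5],
    [3.5,0.9,0.1,0,0,1,8.5],
    [3.5,0.8,0.1,0,0,1,8.5],
    [3.5,0.8,0.1,0,0,1,8.5],
    [3.5,0.7,0.1,0,0,1,8.5]
  ]
}}

```text
time: 17.8
eef_pos: [575.6, 71.8, 150.2]
tcp_rot: [-2.331, -2.104, 0.003]
contact_force: [0.3, -0.7, 1.0]
finger_gap: 85.0
grasp_force: 0.0
```

{"name": "send_rows", "arguments": {
  "deltas": [
    [3.5,0.7,0,0,0,0.8,8.5],
    [0,0,0,0,0,0,8.5],
    [0,0,0,0,0,0,8.5],
    [0,0,0,0,0,0,8.5],
    [0,0,0,0,0,0,8.5]
  ]
}}

```text
time: 18.3
eef_pos: [586.4, 103.3, 151.7]
tcp_rot: [-2.347, -2.088, 0.001]
contact_force: [0.2, -0.7, -0.8]
finger_gap: 85.0
grasp_force: 0.0
```

```bash
python3 go.py 1 586.5 105 51 -6.6; cat >> c.py <<'E'
box(W,(Z>87)&(Z<102)&(s<150),(510,280,570,345),"jar in tray")
E
python3 c.py
```

```text
t 18.3 pos [586.4 103.3 151.7] F [ 0.2 -0.7 -0.8] gap 85.0
[0.18, -0.0, 10.07, -0.03, 0.02, -0.09]
brown in tray 441 [ 473.7 -297.5] [88.  50.1] 88.07 z [79.7 92.2 95.5]
jar in tray 361 [ 477.6 -274.7] [53.2 50.1] 0.99 z [89.6 92.7 95.6]
```

{"name": "send_rows", "arguments": {
  "deltas": [
    [0.1,0,2,0,0,0,8.5],
    [0,0,3,0,0,0,8.5],
    [0,0,2.5,0,0,0,8.5],
    [0,0,1.5,0,0,0,8.5],
    [0,0,0.8,0,0,0,8.5],
    [0,0,0.3,0,0,0,8.5],
    [0,0,0,0,0,0,8.5],
    [0,0,0,0,0,0,8.5],
    [0,0,0,0,0,0,8.5]
  ]
}}

```text
time: 19.25
eef_pos: [587.5, 105.5, 52.4]
tcp_rot: [2.345, 2.089, 0.003]
contact_force: [-0.0, 0.2, 0.8]
finger_gap: 85.1
grasp_force: 0.0
```

{"name": "send_rows", "arguments": {
  "deltas": [
    [0,0,0,0,0,0,2.8],
    [0,0,0,0,0,0,2.8],
    [0,0,0,0,0,0,2.8],
    [0,0,0,0,0,0,2.8],
    [0,0,0,0,0,0,2.8],
    [0,0,0,0,0,0,2.8],
    [0,0,0,0,0,0,2.8],
    [0,0,0,0,0,0,2.8]
  ]
}}

```text
time: 20.05
eef_pos: [587.2, 105.5, 51.6]
tcp_rot: [2.345, 2.089, 0.002]
contact_force: [0.7, 0.4, 4.7]
finger_gap: 33.7
grasp_force: 59.6
```

{"name": "send_rows", "arguments": {
  "deltas": [
    [0,0,-0.6,0,0,0,2.8],
    [0,0,-1.2,0,0,0,2.8],
    [0,0,-2,0,0,0,2.8],
    [0,0,-1.2,0,0,0,2.8],
    [0,0,0,0,0,0,2.8],
    [0,0,0,0,0,0,2.8]
  ]
}}

```text
time: 20.65
eef_pos: [586.8, 105.4, 100.9]
tcp_rot: [2.346, 2.09, 0.0]
contact_force: [0.3, -0.3, -1.3]
finger_gap: 33.4
grasp_force: 59.7
```

```bash
python3 go.py 13 471 -221.5 102 4.2
```

```text
t 20.65 pos [586.8 105.4 100.9] F [ 0.3 -0.3 -1.3] gap 33.4
[-2.6, -0.6, -0.01, 0.0, -0.0, -0.83]
[-2.59, -0.63, -0.01, 0.0, -0.0, -0.83]
[-2.58, -0.67, -0.01, 0.0, -0.0, -0.83]
[-2.57, -0.71, -0.01, 0.0, -0.0, -0.83]
[-2.56, -0.75, -0.01, 0.0, -0.0, -0.83]
[-2.55, -0.78, -0.01, 0.0, -0.0, -0.83]
[-2.54, -0.82, -0.01, 0.0, -0.0, -0.83]
[-2.53, -0.86, -0.01, 0.0, -0.0, -0.83]
[-2.51, -0.89, -0.01, 0.0, -0.0, -0.83]
[-2.5, -0.93, -0.01, 0.0, -0.0, -0.83]
[-2.49, -0.97, -0.01, 0.0, -0.0, -0.83]
[-2.47, -1.0, -0.01, 0.0, -0.0, -0.83]
[-2.46, -1.04, -0.01, 0.0, -0.0, -0.83]
```

{"name": "send_rows", "arguments": {
  "deltas": [
    [-1.6,-0.4,0,0,0,-0.8,2.8],
    [-2.6,-0.6,0,0,0,-0.8,2.8],
    [-2.6,-0.7,0,0,0,-0.8,2.8],
    [-2.6,-0.7,0,0,0,-0.8,2.8],
    [-2.6,-0.7,0,0,0,-0.8,2.8],
    [-2.6,-0.8,0,0,0,-0.8,2.8],
    [-2.5,-0.8,0,0,0,-0.8,2.8],
    [-2.5,-0.8,0,0,0,-0.9,2.8],
    [-2.5,-0.9,0,0,0,-0.9,2.8],
    [-2.5,-0.9,0,0,0,-0.9,2.8]
  ]
}}

```text
time: 21.65
eef_pos: [500.4, -137.5, 99.5]
tcp_rot: [-2.186, -2.253, 0.002]
contact_force: [-0.3, 0.3, -0.1]
finger_gap: 33.6
grasp_force: 59.8
```

{"name": "send_rows", "arguments": {
  "deltas": [
    [-2.5,-0.9,0,0,0,-0.9,2.8],
    [-2.5,-1,0,0,0,-0.8,2.8],
    [-2,-0.9,0,0,0,-0.8,2.8],
    [-1.3,-0.5,0,0,0,0,2.8],
    [0,0,0,0,0,0,2.8],
    [0,0,0,0,0,0,2.8],
    [0,0,0,0,0,0,2.8],
    [0,0,0,0,0,0,2.8]
  ]
}}

```text
time: 22.45
eef_pos: [473.0, -220.4, 100.9]
tcp_rot: [-2.137, -2.302, -0.0]
contact_force: [0.1, -0.2, -0.2]
finger_gap: 33.8
grasp_force: 59.8
```

```bash
python3 go.py 1 471 -220 49.8 4.2
```

```text
t 22.45 pos [ 473.  -220.4  100.9] F [ 0.1 -0.2 -0.2] gap 33.8
[0.05, -0.2, 5.11, 0.0, -0.02, 0.07]
```

{"name": "send_rows", "arguments": {
  "deltas": [
    [0,-0.2,0.8,0,0,0,2.8],
    [0,0,1.5,0,0,0,2.8],
    [0,0,1.2,0,0,0,2.8],
    [0,0,0.7,0,0,0,2.8],
    [0,0,0.4,0,0,0,2.8],
    [0,0,0.3,0,0,0,2.8],
    [0,0,0.1,0,0,0,2.8],
    [0,0,0,0,0,0,2.8],
    [0,0,0,0,0,0,2.8],
    [0,0,0,0,0,0,2.8]
  ]
}}

```text
time: 23.45
eef_pos: [470.9, -221.6, 51.4]
tcp_rot: [2.138, 2.301, 0.0]
contact_force: [0.1, 0.0, -0.6]
finger_gap: 33.8
grasp_force: 59.8
```

{"name": "send_rows", "arguments": {
  "deltas": [
    [0,0,0.1,0,0,0,2.8],
    [0,0,0.1,0,0,0,2.8],
    [0,0,0,0,0,0,2.8],
    [0,0,0,0,0,0,2.8]
  ]
}}

```text
time: 23.85
eef_pos: [470.9, -221.6, 49.6]
tcp_rot: [2.138, 2.301, 0.0]
contact_force: [0.8, 0.6, 4.4]
finger_gap: 34.0
grasp_force: 60.3
```

{"name": "send_rows", "arguments": {
  "deltas": [
    [0,0,0,0,0,0,4.3],
    [0,0,0,0,0,0,5.5],
    [0,0,0,0,0,0,8.5],
    [0,0,0,0,0,0,8.5],
    [0,0,0,0,0,0,8.5],
    [0,0,-1,0,0,0,8.5],
    [0,0,-3,0,0,0,8.5],
    [0,0,-4,0,0,0,8.5],
    [0,0,-2,0,0,0,8.5],
    [0,0,0,0,0,0,8.5]
  ]
}}

```text
time: 24.85
eef_pos: [472.4, -222.4, 154.2]
tcp_rot: [2.133, 2.295, 0.003]
contact_force: [0.4, -0.3, 0.3]
finger_gap: 84.7
grasp_force: 0.0
```

```bash
python3 go.py 10 635.7 32.8 90 -6.6
```

```text
t 24.85 pos [ 472.4 -222.4  154.2] F [ 0.4 -0.3  0.3] gap 84.7
[2.43, 1.81, 0.64, 0.04, 0.02, 1.08]
[2.46, 1.77, 0.64, 0.04, 0.02, 1.08]
[2.49, 1.72, 0.64, 0.04, 0.02, 1.08]
[2.53, 1.67, 0.64, 0.04, 0.02, 1.08]
[2.56, 1.62, 0.64, 0.04, 0.02, 1.08]
[2.59, 1.58, 0.64, 0.04, 0.02, 1.08]
[2.62, 1.53, 0.64, 0.04, 0.02, 1.08]
[2.64, 1.48, 0.64, 0.04, 0.02, 1.08]
[2.67, 1.43, 0.64, 0.04, 0.02, 1.08]
[2.7, 1.38, 0.64, 0.04, 0.02, 1.08]
```

{"name": "send_rows", "arguments": {
  "deltas": [
    [2.4,1.8,0,0,0,1,7],
    [2.5,1.8,0,0,0,1,7],
    [2.5,1.7,0,0,0,1,7],
    [2.5,1.7,0.6,0,0,1,7],
    [2.6,1.6,0.8,0,0,1,7],
    [2.6,1.6,1,0,0,1.2,7],
    [2.6,1.5,1,0,0,1.2,7],
    [2.6,1.5,1,0,0,1.2,7],
    [2.7,1.4,1,0,0,1.2,7],
    [2.7,1.4,1,0,0,1,7]
  ]
}}

```text
time: 25.85
eef_pos: [633.0, 35.6, 83.2]
tcp_rot: [-2.346, -2.088, 0.002]
contact_force: [0.2, -0.5, -0.0]
finger_gap: 70.0
grasp_force: 0.0
```

{"name": "send_rows", "arguments": {
  "deltas": [
    [0,0,0,0,0,0,7],
    [0,0,0,0,0,0,7],
    [0,0,0,0,0,0,7],
    [0,0,0,0,0,0,7]
  ]
}}

```text
time: 26.25
eef_pos: [633.0, 33.5, 85.6]
tcp_rot: [2.346, 2.088, 0.001]
contact_force: [-0.5, 0.2, -1.0]
finger_gap: 69.9
grasp_force: 0.0
```

```bash
python3 go.py 1 635.7 32.8 22 -6.6; python3 - <<'E'
from h import *
p,d=bot.snapshot("scene");q,_=bot.snapshot("top"); np.savez("top2.npz",p=q,d=_)
a=cv2.resize(p[130:230,200:330,::-1],(400,308));b=cv2.resize(p[190:290,250:380,::-1],(400,308));cv2.imwrite("pics/c3.png",np.hstack([a,b]))
E
```

```text
t 26.25 pos [633.   33.5  85.6] F [-0.5  0.2 -1. ] gap 69.9
[-0.03, 0.27, 6.36, 0.04, 0.01, -0.07]
```

View pics/c3.png

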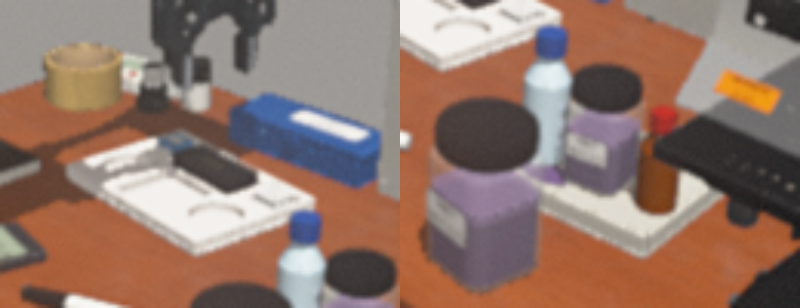

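Left crop: the three wells are empty, the case is in its recess at (215,165), and the gripper is above it. Right crop: all three stand upright in the tray at (548,110), (605,130) and (657,165).

{"name": "send_rows", "arguments": {
  "deltas": [
    [0,0.3,2,0,0,0,7],
    [0,0,2,0,0,0,7],
    [0,0,1.4,0,0,0,7],
    [0,0,0.8,0,0,0,7],
    [0,0,0.2,0,0,0,7],
    [0,0,0.2,0,0,0,7],
    [0,0,0,0,0,0,7],
    [0,0,0,0,0,0,7],
    [0,0,0,0,0,0,7]
  ]
}}

```text
time: 27.25
eef_pos: [636.5, 34.2, 19.8]
tcp_rot: [2.345, 2.089, 0.001]
contact_force: [-0.6, -0.5, 0.0]
finger_gap: 70.3
grasp_force: 0.0
```

{"name": "send_rows", "arguments": {
  "deltas": [
    [0,0,0.1,0,0,0,5.2],
    [0,0,0.1,0,0,0,5.2],
    [0,0,0,0,0,0,5.2],
    [0,0,0,0,0,0,3.6],
    [0,0,0,0,0,0,3.6],
    [0,0,0,0,0,0,3.6],
    [0,0,0,0,0,0,3.6],
    [0,0,0,0,0,0,3.6]
  ]
}}

```text
time: 28.05
eef_pos: [636.1, 34.1, 17.0]
tcp_rot: [2.346, 2.09, -0.0]
contact_force: [0.2, -0.4, 0.2]
finger_gap: 35.9
grasp_force: 0.0
```

```bash
python3 - <<'E'
from h import *
p,d=bot.snapshot("scene");q,_=bot.snapshot("top")
print(np.round(bot.get_obs()["joint_efforts"],2),bot.get_obs()["grasp_force"],bot.get_obs()["finger_gap"])
a=cv2.resize(p[125:200,220:320,::-1],(400,300),interpolation=cv2.INTER_CUBIC);b=cv2.resize(q[90:190,180:310,::-1],(400,300));cv2.imwrite("pics/c4.png",np.hstack([a,b]))
E
```

```text
[  0.   -50.96 -40.64  -0.     0.     0.  ] 0.0 36.419471722416446
```

View pics/c4.png

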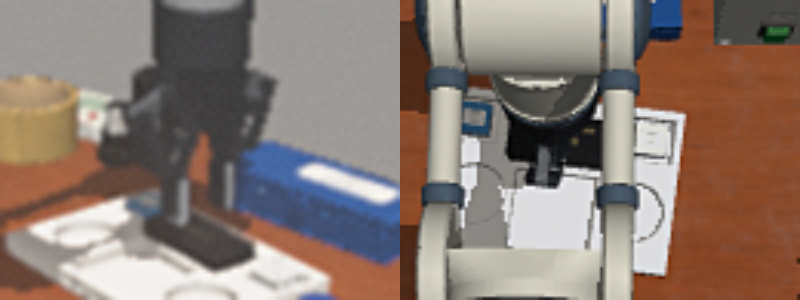

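```bash
python3 - <<'E'
from h import *
p,d=bot.snapshot("scene");W=cloud("scene",d)
for u in (264,265,266,276,277,278):
    print(u,[(v,*np.round(W[v,u]).astype(int).tolist(),int(p[v,u].sum())) for v in range(168,190,1)])
E
```

```text
264 [(168, 605, 26, 86, 200), (169, 603, 24, 84, 214), (170, 610, 30, 76, 252), (171, 609, 30, 73, 284), (172, 610, 31, 70, 289), (173, 608, 28, 68, 300), (174, 610, 30, 63, 300), (175, 608, 28, 61, 302), (176, 612, 32, 55, 300), (177, 613, 33, 52, 305), (178, 610, 30, 50, 322), (179, 613, 33, 45, 363), (180, 614, 33, 41, 352), (181, 629, 48, 28, 271), (182, 626, 45, 27, 199), (183, 618, 38, 28, 192), (184, 615, 35, 27, 200), (185, 615, 35, 23, 186), (186, 610, 29, 24, 182), (187, 614, 33, 18, 303), (188, 611, 30, 16, 551), (189, 609, 28, 14, 652)]
265 [(168, 608, 24, 85, 217), (169, 609, 26, 81, 255), (170, 612, 28, 76, 356), (171, 611, 27, 74, 394), (172, 609, 26, 71, 415), (173, 609, 25, 68, 425), (174, 612, 28, 64, 429), (175, 608, 25, 62, 423), (176, 609, 25, 59, 420), (177, 611, 27, 54, 417), (178, 610, 25, 52, 425), (179, 609, 25, 49, 437), (180, 614, 29, 43, 382), (181, 630, 45, 29, 289), (182, 627, 42, 27, 207), (183, 619, 34, 29, 198), (184, 619, 34, 26, 204), (185, 613, 28, 26, 199), (186, 614, 29, 23, 188), (187, 610, 25, 22, 223), (188, 617, 32, 14, 417), (189, 608, 23, 
[... 1517 characters left out ...]
(184, 639, 3, 30, 232), (185, 638, 1, 28, 215), (186, 633, -3, 27, 213), (187, 627, -9, 28, 215), (188, 620, -15, 29, 208), (189, 620, -15, 25, 203)]
278 [(168, 663, 22, 70, 302), (169, 661, 20, 68, 293), (170, 661, 20, 65, 301), (171, 664, 23, 59, 310), (172, 665, 24, 55, 312), (173, 664, 23, 53, 309), (174, 662, 21, 51, 302), (175, 729, 81, 7, 301), (176, 729, 81, 4, 290), (177, 726, 79, 2, 259), (178, 728, 80, -3, 230), (179, 714, 67, 2, 226), (180, 712, 65, 0, 233), (181, 708, 62, -1, 298), (182, 670, 27, 19, 380), (183, 649, 8, 28, 337), (184, 646, 5, 27, 243), (185, 643, 2, 26, 212), (186, 631, -10, 30, 213), (187, 630, -10, 27, 216), (188, 627, -13, 26, 199), (189, 631, -10, 20, 184)]
```

The depth image shows the finger ends at z≈42 while the TCP reads 17. So the tips stand about 25 mm above the TCP at this opening, and the fingers closed above the case. The earlier grasps were correspondingly high, though they held. I'll reopen, go lower and re-measure.

{"name": "send_rows", "arguments": {
  "deltas": [
    [0,0,0,0,0,0,7],
    [0,0,0,0,0,0,7],
    [0,0,0,0,0,0,7],
    [0,0,0.5,0,0,0,7],
    [0,0,0.5,0,0,0,7],
    [0,0,0.3,0,0,0,7],
    [0,0,0.2,0,0,0,7],
    [0,0,0,0,0,0,5.2],
    [0,0,0,0,0,0,5.2],
    [0,0,0,0,0,0,5.2]
  ]
}}

```text
time: 29.2
eef_pos: [636.3, 34.2, 2.3]
tcp_rot: [2.345, 2.09, 0.001]
contact_force: [0.5, 0.4, -0.1]
finger_gap: 51.9
grasp_force: 0.0
```

```bash
cat > tip.py <<'E'
from h import *
p,d=bot.snapshot("scene");W=cloud("scene",d);o=bot.get_obs()
print(np.round(o["eef_pos"],1),o["finger_gap"],np.round(o["contact_force"],1))
for u in (259,261,263,265,276,278,280,282):
    print(u,[tuple(np.round(W[v,u]).astype(int).tolist()) for v in range(170,196,1)])
cv2.imwrite("pics/tip.png",cv2.resize(p[125:215,210:330,::-1],(800,600),interpolation=cv2.INTER_CUBIC))
E
python3 tip.py
```

```text
[636.3  34.2   2.3] 52.137045497681946 [-0.7  0.1  0.2]
259 [(586, 28, 84), (584, 26, 82), (582, 24, 80), (592, 34, 71), (599, 40, 63), (604, 45, 57), (598, 39, 57), (598, 39, 54), (598, 39, 51), (597, 39, 48), (597, 38, 45), (599, 40, 40), (597, 38, 38), (619, 60, 21), (615, 57, 19), (617, 58, 15), (610, 51, 16), (610, 51, 13), (605, 46, 13), (605, 45, 10), (605, 46, 6), (600, 41, 6), (595, 36, 6), (590, 31, 6), (586, 26, 6), (584, 24, 4)]
261 [(602, 35, 77), (597, 31, 77), (597, 30, 74), (597, 30, 71), (598, 31, 67), (600, 34, 62), (599, 32, 60), (597, 30, 57), (594, 27, 56), (600, 33, 49), (599, 32, 46), (603, 35, 41), (600, 33, 39), (598, 31, 37), (602, 35, 31), (614, 46, 20), (617, 49, 15), (606, 38, 19), (608, 40, 14), (607, 40, 11), (606, 38, 9), (606, 38, 5), (601, 33, 5), (592, 24, 8), (590, 22, 6), (569, 1, 17)]
263 [(601, 26, 80), (601, 25, 77), (600, 25, 75), (604, 29, 68), (606, 30, 65), (602, 27, 63), (603, 28, 59), (602, 26, 57), (604, 29, 52), (600, 25, 51), (604, 28, 46), (599, 24, 46), (602, 26, 40), (605, 29, 35), (601, 25, 34), (617, 41, 21), (614, 37, 20), (613, 
[... 1415 characters left out ...]
(672, 21, 41), (731, 74, 2), (722, 65, 4), (723, 66, 0), (716, 60, 0), (709, 53, 1), (701, 46, 3), (671, 19, 18), (652, 2, 26), (646, -4, 27), (637, -12, 29), (635, -14, 27), (635, -14, 24), (636, -13, 20), (633, -16, 18), (624, -24, 20), (625, -24, 17), (623, -25, 15), (613, -35, 18), (609, -38, 17)]
282 [(729, 64, 31), (732, 67, 25), (730, 65, 23), (730, 65, 20), (731, 65, 16), (733, 67, 11), (730, 64, 9), (733, 67, 4), (735, 69, -1), (721, 56, 4), (718, 53, 2), (714, 50, 1), (707, 43, 2), (701, 37, 2), (674, 13, 15), (651, -8, 26), (641, -17, 29), (642, -16, 25), (644, -14, 21), (641, -16, 19), (639, -19, 17), (634, -24, 17), (628, -29, 18), (626, -31, 16), (629, -28, 10), (612, -44, 18)]
```

View pics/tip.png

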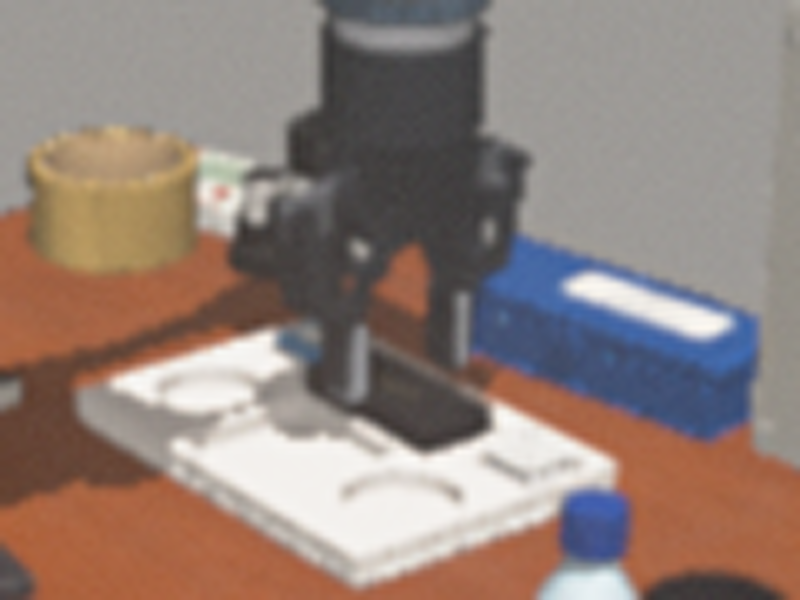

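Fingers at the front edge (340,390) and the back (455,360) of the case straddle it, but the ends are still at z≈31. I'll go down 10 mm more and close.

{"name": "send_rows", "arguments": {
  "deltas": [
    [0,0,0.3,0,0,0,5.5],
    [0,0,0.3,0,0,0,5.5],
    [0,0,0.2,0,0,0,5.5],
    [0,0,0.2,0,0,0,5.5],
    [0,0,0,0,0,0,5.5],
    [0,0,0,0,0,0,5.5]
  ]
}}

```text
time: 29.85
eef_pos: [636.1, 34.2, -8.1]
tcp_rot: [-2.346, -2.09, 0.0]
contact_force: [-0.2, 0.1, 0.4]
finger_gap: 54.8
grasp_force: 0.0
```

{"name": "send_rows", "arguments": {
  "deltas": [
    [0,0,0,0,0,0,3.6],
    [0,0,0,0,0,0,3.6],
    [0,0,0,0,0,0,3.6],
    [0,0,0,0,0,0,3.6],
    [0,0,0,0,0,0,3.6]
  ]
}}

```text
time: 30.35
eef_pos: [636.5, 34.2, -7.4]
tcp_rot: [2.345, 2.089, 0.001]
contact_force: [0.2, -0.4, 3.6]
finger_gap: 42.3
grasp_force: 63.2
```

{"name": "send_rows", "arguments": {
  "deltas": [
    [0,0,-0.4,0,0,0,3.6],
    [0,0,-1,0,0,0,3.6],
    [0,0,-2,0,0,0,3.6],
    [0,0,-2,0,0,0,3.6],
    [0,0,-0.6,0,0,0,3.6],
    [0,0,0,0,0,0,3.6],
    [0,0,0,0,0,0,3.6]
  ]
}}

```text
time: 31.05
eef_pos: [635.6, 34.2, 51.0]
tcp_rot: [-2.345, -2.089, 0.002]
contact_force: [0.6, 0.5, -1.1]
finger_gap: 41.9
grasp_force: 62.8
```

```bash
python3 go.py 12 432.2 260.3 52 -2.3
```

```text
t 31.05 pos [635.6  34.2  51. ] F [ 0.6  0.5 -1.1] gap 41.9
[1.68, -1.9, -0.01, -0.01, 0.0, -0.36]
[1.69, -1.89, -0.01, -0.01, 0.0, -0.36]
[1.7, -1.88, -0.01, -0.01, 0.0, -0.36]
[1.71, -1.87, -0.01, -0.01, 0.0, -0.36]
[1.72, -1.86, -0.01, -0.01, 0.0, -0.36]
[1.74, -1.85, -0.01, -0.01, 0.0, -0.36]
[1.75, -1.84, -0.01, -0.01, 0.0, -0.36]
[1.76, -1.83, -0.01, -0.01, 0.0, -0.36]
[1.77, -1.81, -0.01, -0.01, 0.0, -0.36]
[1.78, -1.8, -0.01, -0.01, 0.0, -0.36]
[1.79, -1.79, -0.01, -0.01, 0.0, -0.36]
[1.8, -1.78, -0.01, -0.01, 0.0, -0.36]
```

{"name": "send_rows", "arguments": {
  "deltas": [
    [1.1,-1.2,0,0,0,-0.4,3.6],
    [1.7,-1.9,0,0,0,-0.4,3.6],
    [1.7,-1.9,0,0,0,-0.4,3.6],
    [1.7,-1.9,0,0,0,-0.4,3.6],
    [1.7,-1.9,0,0,0,-0.4,3.6],
    [1.7,-1.9,0,0,0,-0.4,3.6],
    [1.7,-1.8,0,0,0,-0.3,3.6],
    [1.8,-1.8,0,0,0,-0.3,3.6],
    [1.8,-1.8,0,0,0,-0.3,3.6],
    [1.8,-1.8,0,0,0,-0.3,3.6]
  ]
}}

```text
time: 32.05
eef_pos: [469.4, 216.6, 50.7]
tcp_rot: [-2.277, -2.163, 0.003]
contact_force: [-0.9, 0.5, -0.3]
finger_gap: 42.7
grasp_force: 62.8
```

{"name": "send_rows", "arguments": {
  "deltas": [
    [1.8,-1.8,0,0,0,-0.4,3.6],
    [1.8,-1.8,0,0,0,-0.3,3.6],
    [0.6,-0.7,0,0,0,0,3.6],
    [0,0,0,0,0,0,3.6],
    [0,0,0,0,0,0,3.6],
    [0,0,0,0,0,0,3.6],
    [0,0,0,0,0,0,3.6]
  ]
}}

```text
time: 32.75
eef_pos: [431.2, 258.9, 51.8]
tcp_rot: [2.267, 2.175, -0.0]
contact_force: [-0.9, 0.8, -0.7]
finger_gap: 42.0
grasp_force: 62.8
```

```bash
python3 go.py 1 432.2 260.3 -8.4 -2.3
```

```text
t 32.75 pos [431.2 258.9  51.8] F [-0.9  0.8 -0.7] gap 42.0
[0.14, 0.09, 6.02, -0.0, 0.02, -0.08]
```

{"name": "send_rows", "arguments": {
  "deltas": [
    [0.1,0.1,1,0,0,0,3.6],
    [0,0,1.8,0,0,0,3.6],
    [0,0,1.5,0,0,0,3.6],
    [0,0,0.8,0,0,0,3.6],
    [0,0,0.4,0,0,0,3.6],
    [0,0,0.2,0,0,0,3.6],
    [0,0,0.1,0,0,0,3.6],
    [0,0,0,0,0,0,3.6],
    [0,0,0,0,0,0,3.6]
  ]
}}

```text
time: 33.65
eef_pos: [432.1, 260.8, -5.4]
tcp_rot: [2.265, 2.176, 0.002]
contact_force: [0.1, -0.7, -0.2]
finger_gap: 42.3
grasp_force: 62.8
```

{"name": "send_rows", "arguments": {
  "deltas": [
    [0,0,0.1,0,0,0,3.6],
    [0,0,0.1,0,0,0,3.6],
    [0,0,0.1,0,0,0,3.6],
    [0,0,0,0,0,0,3.6],
    [0,0,0,0,0,0,3.6]
  ]
}}

```text
time: 34.15
eef_pos: [431.9, 260.6, -8.5]
tcp_rot: [2.266, 2.176, 0.0]
contact_force: [-1.4, -1.8, 5.2]
finger_gap: 42.1
grasp_force: 63.3
```

{"name": "send_rows", "arguments": {
  "deltas": [
    [0,0,0,0,0,0,5],
    [0,0,0,0,0,0,6],
    [0,0,0,0,0,0,8.5],
    [0,0,0,0,0,0,8.5],
    [0,0,-1,0,0,0,8.5],
    [0,0,-3,0,0,0,8.5],
    [0,0,-4,0,0,0,8.5],
    [0,0,-4,0,0,0,8.5],
    [0,0,-3,0,0,0,8.5],
    [0,0,0,0,0,0,8.5]
  ]
}}

```text
time: 35.15
eef_pos: [434.0, 261.7, 147.9]
tcp_rot: [2.263, 2.174, 0.016]
contact_force: [-0.1, 0.1, 0.3]
finger_gap: 85.2
grasp_force: 0.0
```

```bash
python3 go.py 14 470.9 -221.6 140 4.2
```

```text
t 35.15 pos [434.  261.7 147.9] F [-0.1  0.1  0.3] gap 85.2
[-3.44, 0.4, 0.04, 0.04, -0.02, -0.46]
[-3.44, 0.37, 0.04, 0.04, -0.02, -0.46]
[-3.45, 0.35, 0.04, 0.04, -0.02, -0.46]
[-3.45, 0.32, 0.04, 0.04, -0.02, -0.46]
[-3.45, 0.29, 0.05, 0.04, -0.02, -0.46]
[-3.45, 0.26, 0.05, 0.04, -0.02, -0.46]
[-3.45, 0.23, 0.05, 0.04, -0.02, -0.46]
[-3.46, 0.21, 0.05, 0.04, -0.02, -0.46]
[-3.46, 0.18, 0.05, 0.04, -0.02, -0.46]
[-3.46, 0.15, 0.05, 0.04, -0.02, -0.46]
[-3.46, 0.12, 0.05, 0.04, -0.02, -0.46]
[-3.46, 0.09, 0.05, 0.04, -0.02, -0.46]
[-3.46, 0.07, 0.05, 0.04, -0.02, -0.46]
[-3.46, 0.04, 0.05, 0.04, -0.02, -0.46]
```

{"name": "send_rows", "arguments": {
  "deltas": [
    [-3.4,0.4,0,0,0,-0.5,8.5],
    [-3.4,0.4,0,0,0,-0.5,8.5],
    [-3.5,0.3,0,0,0,-0.5,8.5],
    [-3.5,0.3,0,0,0,-0.5,8.5],
    [-3.5,0.3,0,0,0,-0.5,8.5],
    [-3.4,0.3,0,0,0,-0.5,8.5],
    [-3.4,0.2,0,0,0,-0.5,8.5],
    [-3.5,0.2,0,0,0,-0.4,8.5],
    [-3.5,0.2,0,0,0,-0.4,8.5],
    [-3.5,0.1,0,0,0,-0.4,8.5]
  ]
}}

```text
time: 36.15
eef_pos: [457.9, -87.0, 140.6]
tcp_rot: [-2.174, -2.267, 0.0]
contact_force: [0.4, 0.8, 0.1]
finger_gap: 84.9
grasp_force: 0.0
```

{"name": "send_rows", "arguments": {
  "deltas": [
    [-3.5,0.1,0,0,0,-0.4,8.5],
    [-3.5,0.1,0,0,0,-0.4,8.5],
    [-3.4,0.1,0,0,0,-0.5,8.5],
    [-3.4,0,0,0,0,-0.4,8.5],
    [0,0,0,0,0,0,8.5],
    [0,0,0,0,0,0,8.5],
    [0,0,0,0,0,0,8.5],
    [0,0,0,0,0,0,8.5]
  ]
}}

```text
time: 36.95
eef_pos: [468.6, -222.2, 141.0]
tcp_rot: [-2.139, -2.301, -0.0]
contact_force: [0.1, -0.6, 0.4]
finger_gap: 85.0
grasp_force: 0.0
```

```bash
python3 go.py 1 470.9 -221.6 35 4.2;  python3 - <<'E'
from h import *
p,d=bot.snapshot("top");W=cloud("top",d);s=p.astype(int).sum(2);Z=W[...,2]
box(W,cv2.morphologyEx(((Z>19)&(Z<35)).astype(np.uint8),cv2.MORPH_OPEN,np.ones((3,3)))>0,(170,260,280,400),"case")
box(W,cv2.morphologyEx(((Z>5)&(Z<35)).astype(np.uint8),cv2.MORPH_OPEN,np.ones((5,5)))>0,(170,260,280,400),"notebook+case")
E
```

```text
t 36.95 pos [ 468.6 -222.2  141. ] F [ 0.1 -0.6  0.4] gap 85.0
[0.04, 0.23, 10.6, 0.01, -0.01, -0.03]
case 580 [432.  258.4] [92.6 43.9] 87.82 z [21.9 25.4 28.8]
notebook+case 4353 [431.9 260.7] [149.3 210.4] 87.55 z [ 8.7 12.6 25.9]
```

Case is centred on the notebook to about 2 mm. Now the lens cleaner, gripped lower this time.

{"name": "send_rows", "arguments": {
  "deltas": [
    [0,0.2,2,0,0,0,8.5],
    [0,0,3,0,0,0,8.5],
    [0,0,2.5,0,0,0,8.5],
    [0,0,1.5,0,0,0,8.5],
    [0,0,1,0,0,0,8.5],
    [0,0,0.4,0,0,0,8.5],
    [0,0,0,0,0,0,8.5],
    [0,0,0,0,0,0,8.5],
    [0,0,0,0,0,0,8.5]
  ]
}}

```text
time: 37.9
eef_pos: [471.2, -223.5, 38.3]
tcp_rot: [2.139, 2.298, 0.001]
contact_force: [0.3, -0.5, 0.3]
finger_gap: 84.9
grasp_force: 0.0
```

{"name": "send_rows", "arguments": {
  "deltas": [
    [0,0,0,0,0,0,2.8],
    [0,0,0,0,0,0,2.8],
    [0,0,0,0,0,0,2.8],
    [0,0,0,0,0,0,2.8],
    [0,0,0,0,0,0,2.8],
    [0,0,0,0,0,0,2.8],
    [0,0,0,0,0,0,2.8],
    [0,0,0,0,0,0,2.8]
  ]
}}

```text
time: 38.7
eef_pos: [470.9, -223.2, 37.5]
tcp_rot: [2.14, 2.299, 0.0]
contact_force: [0.4, 0.4, 4.9]
finger_gap: 35.9
grasp_force: 60.3
```

{"name": "send_rows", "arguments": {
  "deltas": [
    [0,0,-0.6,0,0,0,2.8],
    [0,0,-1.2,0,0,0,2.8],
    [0,0,-2,0,0,0,2.8],
    [0,0,-1.2,0,0,0,2.8],
    [0,0,0,0,0,0,2.8],
    [0,0,0,0,0,0,2.8]
  ]
}}

```text
time: 39.3
eef_pos: [470.6, -223.2, 86.9]
tcp_rot: [2.141, 2.299, 0.0]
contact_force: [0.5, -0.8, -1.3]
finger_gap: 35.7
grasp_force: 59.9
```

```bash
python3 go.py 13 587.5 106.5 87 -6.6
```

```text
t 39.3 pos [ 470.6 -223.2   86.9] F [ 0.5 -0.8 -1.3] gap 35.7
[2.47, 1.08, -0.0, 0.0, 0.0, 0.82]
[2.48, 1.04, -0.0, 0.0, 0.0, 0.82]
[2.5, 1.01, -0.0, 0.0, 0.0, 0.82]
[2.51, 0.97, -0.0, 0.0, 0.0, 0.82]
[2.52, 0.93, -0.0, 0.0, 0.0, 0.82]
[2.54, 0.9, -0.0, 0.0, 0.0, 0.82]
[2.55, 0.86, -0.0, 0.0, 0.0, 0.82]
[2.56, 0.83, -0.0, 0.0, 0.0, 0.82]
[2.57, 0.79, -0.0, 0.0, 0.0, 0.82]
[2.58, 0.75, -0.0, 0.0, 0.0, 0.82]
[2.59, 0.71, -0.0, 0.0, 0.0, 0.82]
[2.6, 0.68, -0.0, 0.0, 0.0, 0.82]
[2.61, 0.64, -0.0, 0.0, 0.0, 0.82]
```

{"name": "send_rows", "arguments": {
  "deltas": [
    [1.6,0.7,0,0,0,0.8,2.8],
    [2.5,1.1,0,0,0,0.8,2.8],
    [2.5,1,0,0,0,0.8,2.8],
    [2.5,1,0,0,0,0.8,2.8],
    [2.5,0.9,0,0,0,0.8,2.8],
    [2.5,0.9,0,0,0,0.8,2.8],
    [2.5,0.9,0,0,0,0.8,2.8],
    [2.6,0.8,0,0,0,0.9,2.8],
    [2.6,0.8,0,0,0,0.9,2.8],
    [2.6,0.8,0,0,0,0.9,2.8]
  ]
}}

```text
time: 40.3
eef_pos: [557.7, 22.7, 85.4]
tcp_rot: [-2.301, -2.137, 0.003]
contact_force: [-0.7, -0.3, -0.9]
finger_gap: 35.9
grasp_force: 59.9
```

{"name": "send_rows", "arguments": {
  "deltas": [
    [2.6,0.7,0,0,0,0.8,2.8],
    [2.6,0.7,0,0,0,0.8,2.8],
    [2.2,0.6,0,0,0,0.8,2.8],
    [1.2,0.3,0,0,0,0,2.8],
    [0,0,0,0,0,0,2.8],
    [0,0,0,0,0,0,2.8],
    [0,0,0,0,0,0,2.8],
    [0,0,0,0,0,0,2.8]
  ]
}}

```text
time: 41.1
eef_pos: [588.8, 104.1, 87.1]
tcp_rot: [2.347, 2.088, -0.0]
contact_force: [0.0, -0.8, -1.2]
finger_gap: 35.7
grasp_force: 60.0
```

```bash
python3 go.py 1 587.5 106 39.5 -6.6
```

```text
t 41.1 pos [588.8 104.1  87.1] F [ 0.  -0.8 -1.2] gap 35.7
[0.17, -0.15, 4.76, 0.01, 0.01, -0.07]
```

{"name": "send_rows", "arguments": {
  "deltas": [
    [0.1,-0.1,0.8,0,0,0,2.8],
    [0.1,0,1.4,0,0,0,2.8],
    [0,0,1.1,0,0,0,2.8],
    [0,0,0.6,0,0,0,2.8],
    [0,0,0.4,0,0,0,2.8],
    [0,0,0.2,0,0,0,2.8],
    [0,0,0.1,0,0,0,2.8],
    [0,0,0,0,0,0,2.8],
    [0,0,0,0,0,0,2.8],
    [0,0,0,0,0,0,2.8]
  ]
}}

```text
time: 42.1
eef_pos: [588.4, 107.3, 41.5]
tcp_rot: [2.345, 2.09, 0.001]
contact_force: [-0.0, 1.1, 0.4]
finger_gap: 35.8
grasp_force: 60.0
```

{"name": "send_rows", "arguments": {
  "deltas": [
    [0,0,0.1,0,0,0,2.8],
    [0,0,0.1,0,0,0,2.8],
    [0,0,0,0,0,0,2.8],
    [0,0,0,0,0,0,2.8]
  ]
}}

```text
time: 42.5
eef_pos: [588.4, 107.3, 39.5]
tcp_rot: [2.345, 2.09, 0.001]
contact_force: [-1.2, -0.1, 2.6]
finger_gap: 35.5
grasp_force: 60.2
```

{"name": "send_rows", "arguments": {
  "deltas": [
    [0,0,0,0,0,0,4.3],
    [0,0,0,0,0,0,5.5],
    [0,0,0,0,0,0,8.5],
    [0,0,0,0,0,0,8.5],
    [0,0,0,0,0,0,8.5],
    [0,0,-1,0,0,0,8.5],
    [0,0,-3,0,0,0,8.5],
    [0,0,-4,0,0,0,8.5],
    [0,0,-3,0,0,0,8.5],
    [0,0,0,0,0,0,8.5]
  ]
}}

```text
time: 43.5
eef_pos: [590.6, 107.6, 156.6]
tcp_rot: [2.341, 2.086, 0.014]
contact_force: [-0.3, 0.3, 0.7]
finger_gap: 85.0
grasp_force: 0.0
```

```bash
python3 go.py 11 475.5 -276.9 125 4.2
```

```text
t 43.5 pos [590.6 107.6 156.6] F [-0.3  0.3  0.7] gap 85.0
[-3.59, -0.64, 0.27, 0.06, -0.01, -0.98]
[-3.58, -0.7, 0.27, 0.06, -0.01, -0.98]
[-3.57, -0.76, 0.27, 0.06, -0.01, -0.98]
[-3.56, -0.82, 0.27, 0.06, -0.01, -0.98]
[-3.54, -0.88, 0.28, 0.06, -0.01, -0.98]
[-3.53, -0.94, 0.28, 0.06, -0.01, -0.98]
[-3.51, -1.0, 0.28, 0.06, -0.01, -0.98]
[-3.49, -1.06, 0.28, 0.06, -0.01, -0.98]
[-3.47, -1.12, 0.28, 0.06, -0.01, -0.98]
[-3.45, -1.18, 0.28, 0.06, -0.01, -0.98]
[-3.43, -1.24, 0.29, 0.06, -0.01, -0.98]
```

{"name": "send_rows", "arguments": {
  "deltas": [
    [-3.6,-0.6,0.2,0,0,-1,8.5],
    [-3.6,-0.7,0.2,0,0,-1,8.5],
    [-3.6,-0.8,0.3,0,0,-1,8.5],
    [-3.5,-0.8,0.3,0,0,-1,8.5],
    [-3.5,-0.9,0.3,0,0,-1,8.5],
    [-3.5,-0.9,0.3,0,0,-1,8.5],
    [-3.5,-1,0.3,0,0,-1,8.5],
    [-3.5,-1.1,0.3,0,0,-1,8.5],
    [-3.5,-1.1,0.3,0,0,-1,8.5],
    [-3.4,-1.2,0.3,0,0,-1,8.5]
  ]
}}

```text
time: 44.5
eef_pos: [483.3, -242.9, 120.9]
tcp_rot: [-2.154, -2.287, -0.0]
contact_force: [0.8, -0.1, 0.2]
finger_gap: 85.0
grasp_force: 0.0
```

{"name": "send_rows", "arguments": {
  "deltas": [
    [-3.4,-1.2,0.2,0,0,-0.8,8.5],
    [0,0,0,0,0,0,8.5],
    [0,0,0,0,0,0,8.5],
    [0,0,0,0,0,0,8.5],
    [0,0,0,0,0,0,8.5]
  ]
}}

```text
time: 45.0
eef_pos: [474.6, -275.2, 119.1]
tcp_rot: [2.137, 2.303, 0.0]
contact_force: [0.1, 0.1, 0.4]
finger_gap: 85.0
grasp_force: 0.0
```

```bash
python3 go.py 1 475.5 -276.9 48 4.2; python3 - <<'E'
from h import *
p,d=bot.snapshot("top");W=cloud("top",d);Z=W[...,2]
box(W,(Z>108),(295,210,340,260),"lenscap")
E
```

```text
t 45.0 pos [ 474.6 -275.2  119.1] F [0.1 0.1 0.4] gap 85.0
[-0.18, 0.07, 7.11, 0.02, -0.01, 0.08]
lenscap 92 [485.2  56. ] [256.6  24.1] 26.11 z [112.8 118.3 122.3]
```

{"name": "send_rows", "arguments": {
  "deltas": [
    [-0.2,0.1,1.5,0,0,0,8.5],
    [0,0,2.3,0,0,0,8.5],
    [0,0,1.7,0,0,0,8.5],
    [0,0,1,0,0,0,8.5],
    [0,0,0.5,0,0,0,8.5],
    [0,0,0.2,0,0,0,8.5],
    [0,0,0,0,0,0,8.5],
    [0,0,0,0,0,0,8.5],
    [0,0,0,0,0,0,8.5]
  ]
}}

```text
time: 45.95
eef_pos: [475.7, -278.5, 47.9]
tcp_rot: [2.138, 2.3, 0.0]
contact_force: [-0.9, 0.0, 0.1]
finger_gap: 85.1
grasp_force: 0.0
```

{"name": "send_rows", "arguments": {
  "deltas": [
    [0,0,0,0,0,0,4.5],
    [0,0,0,0,0,0,4.5],
    [0,0,0,0,0,0,4.5],
    [0,0,0,0,0,0,4.5],
    [0,0,0,0,0,0,4.5],
    [0,0,0,0,0,0,4.5],
    [0,0,0,0,0,0,4.5]
  ]
}}

```text
time: 46.65
eef_pos: [475.8, -278.5, 47.8]
tcp_rot: [2.138, 2.3, 0.0]
contact_force: [0.9, -1.2, 4.5]
finger_gap: 53.7
grasp_force: 63.6
```

{"name": "send_rows", "arguments": {
  "deltas": [
    [0,0,-0.6,0,0,0,4.5],
    [0,0,-1.2,0,0,0,4.5],
    [0,0,-2,0,0,0,4.5],
    [0,0,-1.2,0,0,0,4.5],
    [0,0,0,0,0,0,4.5],
    [0,0,0,0,0,0,4.5]
  ]
}}

```text
time: 47.25
eef_pos: [475.2, -278.2, 96.8]
tcp_rot: [-2.139, -2.301, 0.0]
contact_force: [-0.5, -0.1, -2.3]
finger_gap: 53.9
grasp_force: 63.4
```

```bash
python3 go.py 12 572 40.5 98 -6.6
```

```text
t 47.25 pos [ 475.2 -278.2   96.8] F [-0.5 -0.1 -2.3] gap 53.9
[2.59, 1.0, -0.01, -0.0, 0.0, 0.9]
[2.6, 0.96, -0.01, -0.0, 0.0, 0.9]
[2.62, 0.92, -0.01, -0.0, 0.0, 0.9]
[2.63, 0.88, -0.01, -0.0, 0.0, 0.9]
[2.65, 0.83, -0.01, -0.0, 0.0, 0.9]
[2.66, 0.79, -0.01, -0.0, 0.0, 0.9]
[2.67, 0.75, -0.01, -0.0, 0.0, 0.9]
[2.68, 0.71, -0.01, -0.0, 0.0, 0.9]
[2.69, 0.67, -0.01, -0.0, 0.0, 0.9]
[2.7, 0.62, -0.01, -0.0, 0.0, 0.9]
[2.71, 0.58, -0.01, -0.0, 0.0, 0.9]
[2.72, 0.54, -0.01, -0.0, 0.0, 0.9]
```

{"name": "send_rows", "arguments": {
  "deltas": [
    [1.6,0.6,0,0,0,0.9,4.5],
    [2.6,1,0,0,0,0.9,4.5],
    [2.6,0.9,0,0,0,0.9,4.5],
    [2.6,0.9,0,0,0,0.9,4.5],
    [2.6,0.8,0,0,0,0.9,4.5],
    [2.7,0.8,0,0,0,0.9,4.5],
    [2.7,0.8,0,0,0,0.9,4.5],
    [2.7,0.7,0,0,0,0.9,4.5],
    [2.7,0.7,0,0,0,0.9,4.5],
    [2.7,0.6,0,0,0,0.9,4.5]
  ]
}}

```text
time: 48.25
eef_pos: [553.0, -21.7, 95.4]
tcp_rot: [-2.312, -2.125, 0.002]
contact_force: [1.1, -0.2, -1.5]
finger_gap: 54.2
grasp_force: 63.4
```

{"name": "send_rows", "arguments": {
  "deltas": [
    [2.7,0.6,0,0,0,0.9,4.5],
    [2.3,0.6,0,0,0,0.9,4.5],
    [1.2,0.3,0,0,0,0,4.5],
    [0,0,0,0,0,0,4.5],
    [0,0,0,0,0,0,4.5],
    [0,0,0,0,0,0,4.5],
    [0,0,0,0,0,0,4.5]
  ]
}}

```text
time: 48.95
eef_pos: [574.2, 36.2, 97.0]
tcp_rot: [2.347, 2.088, -0.0]
contact_force: [0.4, -0.4, -1.5]
finger_gap: 53.9
grasp_force: 63.5
```

```bash
python3 go.py 1 571.7 39 49.9 -6.6
```

```text
t 48.95 pos [574.2  36.2  97. ] F [ 0.4 -0.4 -1.5] gap 53.9
[0.25, -0.28, 4.71, 0.0, 0.02, -0.07]
```

{"name": "send_rows", "arguments": {
  "deltas": [
    [0.2,-0.2,0.8,0,0,0,4.5],
    [0,0,1.2,0,0,0,4.5],
    [0,0,0.8,0,0,0,4.5],
    [0,0,0.4,0,0,0,4.5],
    [0,0,0,0,0,0,4.5],
    [0,0,0,0,0,0,4.5],
    [0,0,0,0,0,0,4.5]
  ]
}}

```text
time: 49.65
eef_pos: [572.9, 39.5, 65.6]
tcp_rot: [2.345, 2.089, 0.001]
contact_force: [-0.3, -0.5, -2.2]
finger_gap: 54.3
grasp_force: 63.5
```

```bash
python3 go.py 1 571.7 39 49.9 -6.6
```

```text
t 49.65 pos [572.9  39.5  65.6] F [-0.3 -0.5 -2.2] gap 54.3
[-0.07, -0.12, 1.57, 0.05, -0.01, -0.0]
```

{"name": "send_rows", "arguments": {
  "deltas": [
    [0,-0.1,0.3,0,0,0,4.5],
    [0,0,0.4,0,0,0,4.5],
    [0,0,0.3,0,0,0,4.5],
    [0,0,0.2,0,0,0,4.5],
    [0,0,0.1,0,0,0,4.5],
    [0,0,0,0,0,0,4.5],
    [0,0,0,0,0,0,4.5]
  ]
}}

```text
time: 50.35
eef_pos: [571.6, 39.6, 52.1]
tcp_rot: [2.346, 2.09, 0.0]
contact_force: [-0.0, 0.1, -1.9]
finger_gap: 54.0
grasp_force: 63.5
```

{"name": "send_rows", "arguments": {
  "deltas": [
    [0,0,0.1,0,0,0,4.5],
    [0,0,0.1,0,0,0,4.5],
    [0,0,0,0,0,0,4.5],
    [0,0,0,0,0,0,4.5]
  ]
}}

```text
time: 50.75
eef_pos: [571.5, 39.6, 50.0]
tcp_rot: [-2.346, -2.09, 0.0]
contact_force: [-0.6, 0.3, -1.7]
finger_gap: 54.2
grasp_force: 63.5
```

{"name": "send_rows", "arguments": {
  "deltas": [
    [0,0,0.1,0,0,0,4.5],
    [0,0,0,0,0,0,4.5],
    [0,0,0,0,0,0,4.5],
    [0,0,0,0,0,0,4.5]
  ]
}}

```text
time: 51.15
eef_pos: [571.7, 39.7, 49.8]
tcp_rot: [2.345, 2.09, 0.001]
contact_force: [-2.0, -0.3, 5.8]
finger_gap: 54.2
grasp_force: 64.1
```

{"name": "send_rows", "arguments": {
  "deltas": [
    [0,0,0,0,0,0,6],
    [0,0,0,0,0,0,7],
    [0,0,0,0,0,0,8.5],
    [0,0,0,0,0,0,8.5],
    [0,0,-1,0,0,0,8.5],
    [0,0,-2.5,0,0,0,8.5],
    [0,0,-3.5,0,0,0,8.5],
    [0,0,-2,0,0,0,8.5],
    [0,0,0,0,0,0,8.5],
    [0,0,0,0,0,0,8.5]
  ]
}}

```text
time: 52.15
eef_pos: [571.8, 39.6, 139.4]
tcp_rot: [2.345, 2.089, 0.001]
contact_force: [0.2, -0.3, -0.2]
finger_gap: 85.1
grasp_force: 0.0
```

```bash
python3 go.py 12 478.5 -332 110 4.2
```

```text
t 52.15 pos [571.8  39.6 139.4] F [ 0.2 -0.3 -0.2] gap 85.1
[-3.17, -0.42, 0.24, 0.01, 0.0, -0.9]
[-3.16, -0.47, 0.24, 0.01, 0.0, -0.9]
[-3.15, -0.52, 0.24, 0.01, 0.0, -0.9]
[-3.14, -0.57, 0.24, 0.01, 0.0, -0.9]
[-3.13, -0.61, 0.24, 0.01, 0.0, -0.9]
[-3.12, -0.66, 0.24, 0.01, 0.0, -0.9]
[-3.11, -0.71, 0.24, 0.01, 0.0, -0.9]
[-3.1, -0.76, 0.24, 0.01, 0.0, -0.9]
[-3.09, -0.81, 0.24, 0.01, 0.0, -0.9]
[-3.08, -0.86, 0.24, 0.01, 0.0, -0.9]
[-3.06, -0.91, 0.25, 0.01, 0.0, -0.9]
[-3.05, -0.95, 0.25, 0.01, 0.0, -0.9]
```

{"name": "send_rows", "arguments": {
  "deltas": [
    [-3.2,-0.4,0.2,0,0,-0.9,8.5],
    [-3.2,-0.5,0.2,0,0,-0.9,8.5],
    [-3.2,-0.5,0.2,0,0,-0.9,8.5],
    [-3.1,-0.6,0.2,0,0,-0.9,8.5],
    [-3.1,-0.6,0.2,0,0,-0.9,8.5],
    [-3.1,-0.7,0.2,0,0,-0.9,8.5],
    [-3.1,-0.7,0.2,0,0,-0.9,8.5],
    [-3.1,-0.8,0.2,0,0,-0.9,8.5],
    [-3.1,-0.8,0.2,0,0,-0.9,8.5],
    [-3.1,-0.8,0.2,0,0,-0.9,8.5]
  ]
}}

```text
time: 53.15
eef_pos: [492.2, -271.2, 116.7]
tcp_rot: [-2.172, -2.266, 0.001]
contact_force: [0.5, -0.8, -0.3]
finger_gap: 84.9
grasp_force: 0.0
```

{"name": "send_rows", "arguments": {
  "deltas": [
    [-3.1,-0.9,0.2,0,0,-0.9,8.5],
    [-3,-0.9,0.2,0,0,-0.9,8.5],
    [0,0,0,0,0,0,8.5],
    [0,0,0,0,0,0,8.5],
    [0,0,0,0,0,0,8.5],
    [0,0,0,0,0,0,8.5]
  ]
}}

```text
time: 53.75
eef_pos: [478.9, -331.2, 114.7]
tcp_rot: [-2.137, -2.302, -0.0]
contact_force: [1.4, -0.2, -0.3]
finger_gap: 85.0
grasp_force: 0.0
```

```bash
python3 go.py 1 478.5 -332 13 4.2
```

```text
t 53.75 pos [ 478.9 -331.2  114.7] F [ 1.4 -0.2 -0.3] gap 85.0
[-0.08, -0.04, 10.17, -0.01, -0.03, 0.06]
```

{"name": "send_rows", "arguments": {
  "deltas": [
    [0,0,1.8,0,0,0,8.5],
    [0,0,2.7,0,0,0,8.5],
    [0,0,2.5,0,0,0,8.5],
    [0,0,1.6,0,0,0,8.5],
    [0,0,1,0,0,0,8.5],
    [0,0,0.4,0,0,0,8.5],
    [0,0,0,0,0,0,8.5],
    [0,0,0,0,0,0,8.5],
    [0,0,0,0,0,0,8.5]
  ]
}}

```text
time: 54.65
eef_pos: [479.2, -332.8, 16.3]
tcp_rot: [2.137, 2.3, 0.0]
contact_force: [0.8, 0.4, 0.5]
finger_gap: 85.1
grasp_force: 0.0
```

{"name": "send_rows", "arguments": {
  "deltas": [
    [0,0,0,0,0,0,2.5],
    [0,0,0,0,0,0,2.5],
    [0,0,0,0,0,0,2.5],
    [0,0,0,0,0,0,2.5],
    [0,0,0,0,0,0,2.5],
    [0,0,0,0,0,0,2.5],
    [0,0,0,0,0,0,2.5],
    [0,0,0,0,0,0,2.5]
  ]
}}

```text
time: 55.45
eef_pos: [478.8, -332.5, 15.4]
tcp_rot: [2.138, 2.301, -0.0]
contact_force: [-0.5, -0.5, 3.5]
finger_gap: 30.6
grasp_force: 59.6
```

{"name": "send_rows", "arguments": {
  "deltas": [
    [0,0,-0.6,0,0,0,2.5],
    [0,0,-1.2,0,0,0,2.5],
    [0,0,-2,0,0,0,2.5],
    [0,0,-1.2,0,0,0,2.5],
    [0,0,0,0,0,0,2.5],
    [0,0,0,0,0,0,2.5]
  ]
}}

```text
time: 56.05
eef_pos: [478.7, -332.3, 65.1]
tcp_rot: [2.138, 2.301, 0.0]
contact_force: [0.2, 0.2, -0.7]
finger_gap: 30.5
grasp_force: 59.3
```

```bash
python3 go.py 12 572 -31 64 -6.6
```

```text
t 56.05 pos [ 478.7 -332.3   65.1] F [ 0.2  0.2 -0.7] gap 30.5
[2.45, 0.96, 0.01, 0.0, 0.0, 0.9]
[2.46, 0.92, 0.01, 0.0, 0.0, 0.9]
[2.48, 0.88, 0.01, 0.0, 0.0, 0.9]
[2.49, 0.84, 0.01, 0.0, 0.0, 0.9]
[2.5, 0.8, 0.01, 0.0, 0.0, 0.9]
[2.51, 0.76, 0.01, 0.0, 0.0, 0.9]
[2.53, 0.72, 0.01, 0.0, 0.0, 0.9]
[2.54, 0.68, 0.01, 0.0, 0.0, 0.9]
[2.55, 0.64, 0.01, 0.0, 0.0, 0.9]
[2.56, 0.6, 0.01, 0.0, 0.0, 0.9]
[2.57, 0.56, 0.01, 0.0, 0.0, 0.9]
[2.58, 0.52, 0.01, 0.0, 0.0, 0.9]
```

{"name": "send_rows", "arguments": {
  "deltas": [
    [1.5,0.6,0,0,0,0.9,2.5],
    [2.5,0.9,0,0,0,0.9,2.5],
    [2.5,0.9,0,0,0,0.9,2.5],
    [2.5,0.8,0,0,0,0.9,2.5],
    [2.5,0.8,0,0,0,0.9,2.5],
    [2.5,0.8,0,0,0,0.9,2.5],
    [2.5,0.7,0,0,0,0.9,2.5],
    [2.5,0.7,0,0,0,0.9,2.5],
    [2.5,0.6,0,0,0,0.9,2.5],
    [2.6,0.6,0,0,0,0.9,2.5]
  ]
}}

```text
time: 57.05
eef_pos: [552.2, -89.9, 63.5]
tcp_rot: [-2.312, -2.124, 0.002]
contact_force: [0.4, -0.8, -0.0]
finger_gap: 31.1
grasp_force: 59.3
```

{"name": "send_rows", "arguments": {
  "deltas": [
    [2.6,0.5,0,0,0,0.9,2.5],
    [2.2,0.5,0,0,0,0.9,2.5],
    [1.3,0.3,0,0,0,0,2.5],
    [0,0,0,0,0,0,2.5],
    [0,0,0,0,0,0,2.5],
    [0,0,0,0,0,0,2.5],
    [0,0,0,0,0,0,2.5]
  ]
}}

```text
time: 57.75
eef_pos: [571.3, -32.6, 64.9]
tcp_rot: [2.347, 2.088, -0.0]
contact_force: [-0.0, -0.3, -0.8]
finger_gap: 30.4
grasp_force: 59.4
```

```bash
python3 go.py 1 572 -31 17.4 -6.6
```

```text
t 57.75 pos [571.3 -32.6  64.9] F [-0.  -0.3 -0.8] gap 30.4
[0.17, 0.05, 4.75, -0.01, 0.02, -0.08]
```

{"name": "send_rows", "arguments": {
  "deltas": [
    [0.1,0,0.8,0,0,0,2.5],
    [0,0,1.4,0,0,0,2.5],
    [0,0,1,0,0,0,2.5],
    [0,0,0.5,0,0,0,2.5],
    [0,0,0.4,0,0,0,2.5],
    [0,0,0.3,0,0,0,2.5],
    [0,0,0.2,0,0,0,2.5],
    [0,0,0,0,0,0,2.5],
    [0,0,0,0,0,0,2.5],
    [0,0,0,0,0,0,2.5]
  ]
}}

```text
time: 58.75
eef_pos: [571.9, -30.6, 19.4]
tcp_rot: [2.345, 2.089, 0.001]
contact_force: [0.2, -0.7, 0.1]
finger_gap: 31.0
grasp_force: 59.4
```

{"name": "send_rows", "arguments": {
  "deltas": [
    [0,0,0.1,0,0,0,2.5],
    [0,0,0.1,0,0,0,2.5],
    [0,0,0,0,0,0,2.5],
    [0,0,0,0,0,0,2.5]
  ]
}}

```text
time: 59.15
eef_pos: [571.8, -30.7, 17.3]
tcp_rot: [2.345, 2.089, 0.0]
contact_force: [-0.8, -0.7, 2.5]
finger_gap: 30.9
grasp_force: 59.6
```

{"name": "send_rows", "arguments": {
  "deltas": [
    [0,0,0,0,0,0,4],
    [0,0,0,0,0,0,5.5],
    [0,0,0,0,0,0,8.5],
    [0,0,0,0,0,0,8.5],
    [0,0,0,0,0,0,8.5],
    [0,0,-1,0,0,0,8.5],
    [0,0,-2.5,0,0,0,8.5],
    [0,0,-3,0,0,0,8.5],
    [0,0,-3.5,0,0,0,8.5],
    [0,0,-3,0,0,0,8.5]
  ]
}}

```text
time: 60.15
eef_pos: [571.8, -30.6, 149.8]
tcp_rot: [2.345, 2.089, 0.002]
contact_force: [0.3, -0.4, 0.7]
finger_gap: 84.7
grasp_force: 0.0
```

{"name": "send_rows", "arguments": {
  "deltas": [
    [-2,-2,-1,0,0,0,8.5],
    [-3,-3,0,0,0,0,8.5],
    [-3,-3,0,0,0,0,8.5],
    [-3,-3,0,0,0,0,8.5],
    [-3,-1,0,0,0,0,8.5],
    [-3,0,0,0,0,0,8.5],
    [-2,0,0,0,0,0,8.5],
    [0,0,0,0,0,0,8.5],
    [0,0,0,0,0,0,8.5]
  ]
}}

```text
time: 61.05
eef_pos: [430.6, -205.4, 157.5]
tcp_rot: [2.347, 2.089, 0.001]
contact_force: [0.1, -0.5, -0.0]
finger_gap: 85.1
grasp_force: 0.0
```

```bash
python3 - <<'E'
from h import *
p,d=bot.snapshot("top");q,_=bot.snapshot("scene")
a=cv2.resize(p[:300,90:400,::-1],(400,387));b=cv2.resize(q[110:290,110:380,::-1],(400,387));cv2.imwrite("pics/end.png",np.hstack([a,b]))
E
```

```text
(no output)
```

View pics/end.png

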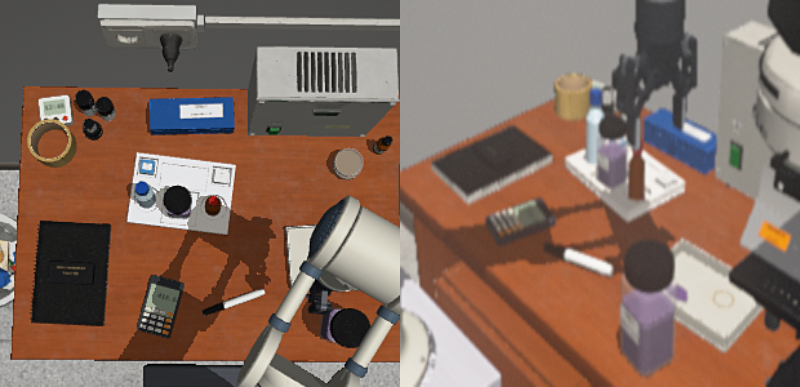

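The lens cleaner (142,193), jar (178,202) and brown bottle (213,206) are back upright in their wells. The case lies in the middle of the notebook (72,273), both coverslip boxes are in place, and the arm is clear.

```bash
python3 -c "
from cell import bot
print(bot.sign_off())"
```

```text
the job is handed in; nothing more can be done
None
```

The job is handed in: the micrometer case lies flat in the middle of the notebook, the jar, lens cleaner and brown bottle stand back in their own caddy wells, and the coverslip boxes look undisturbed, all done by about 61 s of the 141 s allowed.

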